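# Pack the gilded door fittings and bolt the crate

## Task

The gilding is dry: pack every gilded fitting into the open crate. Carry the tray over the crate with all its round bosses aboard and tip it so that they slide off into the crate, put the empty tray back flat on its green mat, and put each loose palmette from the bench into the crate as well. When everything is in, shut the lid fully and only then slide its bolt fully home in the keeper; leave the other things on the bench where they are.

Things in the scene. Friction and masses are not known exactly. Their poses are not given: they have to be found in the camera images.
- crate: fixed plywood crate: outside 294 (x) by 194 (y) by 95 mm high without lid, walls and floor 12 mm thick. Origin: centre of its underside, z up. Lid hinge: along x at y = -97, z = 95.5 mm. Outside the +y wall a cleat (y = 97 to 129, top z = 107 mm) carries the bolt's steel keeper staple (x = -14 to 14, y = 105 to 121, top z = 135 mm)
- crate_in (a point): centre of the crate's inner floor, 12 mm above its underside; axes as the crate's
- lid (a joint): angle of the plywood lid (294 by 194 by 12 mm), rad: 0 shut (top at crate z = 107.5 mm), 1.57 upright at the crate's -y side, 1.9 wide open. Its stiff hinge (1.1 N m) holds it at any angle. No handle: push its outer face over and down, 70 mm or more to one side of the bolt in its middle
- lid_edge (a point): middle of the lid's free edge, on its outer face, 194 mm from the hinge line
- bolt (a joint): travel of the steel barrel bolt on the lid's outer face, m: 0 fully drawn, 0.035 fully home in the keeper. With the lid shut it slides along the crate's +y, away from the hinge, against 2.5 N of friction; it stays where left, and is blocked by the cleat if thrown before the lid is down
- bolt_knob (a point): grip point on the bolt's knob: with the lid shut an upright stem 12 mm across with a head 18 mm across and 12 mm high. The point is at the underside of the head, 46 mm above the lid's top face (head top 58 mm); drawn, it lies 25 mm to the +y side of the crate's middle. Guides and rod below rise 21 mm above the lid, 24 mm wide
- tray: loose drying tray, white board 210 by 210 by 6 mm, 0.32 kg. Origin: centre of its underside, z up. Open at its +x edge (mouth, no lip); wooden sides 32 mm high, 6 mm thick, along y = +-102 mm; at the back (x = -94 mm) a rail 22 mm thick, 32 mm high, raised over its middle 110 mm into an upright grip 74 mm high. Pieces start to slide on it at 25 to 37 degrees of tilt
- tray_grip (a point): point to pinch on the tray's upright grip (22 mm thick along the tray's x), at tray x = -94, y = 0, z = 54 mm
- tray_lip (a point): middle of the tray's open edge, on its floor: tray x = 105, y = 0, z = 6 mm
- mat: dark green rubber mat fixed on the bench, 250 by 250 mm, 3 mm thick, the tray's place. Origin: centre of its underside
- boss1: gilded turned-wood door boss: round, 60 mm across, 30 mm high, flat underneath, domed on top, about 40 g; starts on the tray. Origin: centre of its flat underside, z up. Some of boss1..boss5 are absent (None from the start)
- boss2: gilded turned-wood door boss: round, 60 mm across, 30 mm high, flat underneath, domed on top, about 40 g; starts on the tray. Origin: centre of its flat underside, z up. Some of boss1..boss5 are absent (None from the start)
- boss3: gilded turned-wood door boss: round, 60 mm across, 30 mm high, flat underneath, domed on top, about 40 g; starts on the tray. Origin: centre of its flat underside, z up. Some of boss1..boss5 are absent (None from the start)
- boss4: gilded turned-wood door boss: round, 60 mm across, 30 mm high, flat underneath, domed on top, about 40 g; starts on the tray. Origin: centre of its flat underside, z up. Some of boss1..boss5 are absent (None from the start)
- boss5: gilded turned-wood door boss: round, 60 mm across, 30 mm high, flat underneath, domed on top, about 40 g; starts on the tray. Origin: centre of its flat underside, z up. Some of boss1..boss5 are absent (None from the start)
- palmette1: gilded carved palmette (fan-shaped ornament of five lobes on a stem with a round foot), 105 mm long, 57 mm wide at the lobes, 24 mm high, 60 g, lying flat on the bench. Origin: underside, 58 mm from its round foot end; +x points to the lobes, z up. Grip across y at x = -14 mm, a straight stem 30 mm wide. Some of palmette1..palmette3 are absent (None from the start)
- palmette2: gilded carved palmette (fan-shaped ornament of five lobes on a stem with a round foot), 105 mm long, 57 mm wide at the lobes, 24 mm high, 60 g, lying flat on the bench. Origin: underside, 58 mm from its round foot end; +x points to the lobes, z up. Grip across y at x = -14 mm, a straight stem 30 mm wide. Some of palmette1..palmette3 are absent (None from the start)
- palmette3: gilded carved palmette (fan-shaped ornament of five lobes on a stem with a round foot), 105 mm long, 57 mm wide at the lobes, 24 mm high, 60 g, lying flat on the bench. Origin: underside, 58 mm from its round foot end; +x points to the lobes, z up. Grip across y at x = -14 mm, a straight stem 30 mm wide. Some of palmette1..palmette3 are absent (None from the start)
- lacquer_can: bystander: lacquer can, 86 mm across, 110 mm high; origin centre of underside
- gold_jar: bystander: closed jar of gold, 66 mm across, 85 mm high; origin centre of underside
- tape_roll: bystander: roll of masking tape, 104 mm across, 36 mm high; origin centre of underside
- sanding_block: bystander: cork sanding block 100 by 65 by 30 mm; origin centre of underside
- brush: bystander: flat brush 190 mm long, lying; origin at its underside
Mind the look-alikes: they are no part of the job. What is shaped like the palmette2 but black or red is not meant.

How it is judged:
By the outcome, as a careful person would: the job done as asked, in the order asked, and still so for the second after the job is handed in, with the robot touching nothing.
Of boss1, boss2, boss3, boss4, boss5 only 3 to 5 are there at a start; the rules pass over those that are not, and their reading is None.
Of palmette1, palmette2, palmette3 only 2 to 3 are there at a start; the rules pass over those that are not, and their reading is None.
At some moment in a run one of palmette1, palmette2, palmette3 may be knocked a few centimetres aside while the robot is not near it.
It also fails if it takes over 192 s, if anything falls off the work surface, if the arm or the gripper's body presses on something with over 40 N, if the wrist force passes 120 N, or if a joint passes its speed limit or range.

## Robot

A 6-joint arm with a two-finger parallel gripper is mounted at the origin on the work surface. World frame = base frame: x ahead of the robot, y to its left, z up, the work surface at z = 0. Lengths are in m, angles in rad, forces in N, time in s.
With the tool pointing down it reaches from about 0.325 to 0.875 m from the base axis. Payload 4.4 kg.
Tool frame: the origin (TCP) lies between the finger pads; the fingertips stand tips_ahead ahead of it and the grasp point (between the pads) lies 11 mm behind it (tips_ahead is the distance from the TCP to the fingertips, in m); z points along the fingers, y is the line along which they close (so a half turn about z gives the same grasp; the last joint's range is limited). The gripper opens to 85 mm and grips with 20 to 120 N. Pads are 22 mm wide; open, the fingers measure 114 mm over their backs; the gripper's body (76 mm by 85 mm) begins 54 mm behind the grasp point. The pads swing forward as they close: fully open they stand 13 mm farther back than shut.
Start: joints at [-1.411, 0.207, 1.542, -0, 1.393, -0.15], TCP at [0.176, -0.547, 0.239] pointing down, gripper open.
Joint ranges: [-2.73, 2.73], [-0.86, 2.22], [0.23, 2.46], [-1.11, 4.25], [0.08, 2.63], [-2.82, 2.82]. Speed limits (rad/s): [2.79, 2.79, 3.14, 3.14, 3.14, 3.14].

## Interface

Orientations are given as [roll, pitch, yaw] about the fixed x, y, z axes, in that order (R = Rz(yaw) Ry(pitch) Rx(roll)).
In Python, from cell import * gives the robot as it stands.
- The arm moves only by the shell command python3 -m handwheel 'ROWS'. ROWS is JSON, a list of rows, each a list of 3 entries, a list of its own where there are three numbers: the opening, from -1 (shut) to 1 (fully open), then the shift along the tool's x, y, z each as a share of 75 mm, from -1 to 1, then the turn, a rotation vector about the tool's x, y, z each as a share of 45 degrees, from -1 to 1. A call has 1 to 8 rows; each row shifts and turns the commanded pose from where the row before left it, along the tool's axes as they then stand; what a row does not reach is not made up. A row lasts 1/10 s, in which the tool goes at most 50 mm and 8.59 degrees, less where a joint would pass 70% of its speed; a pose out of reach is approached as far as the arm can. A call with a number of a shift or a turn outside -1 to 1 is refused whole. A call with a gripper value outside its range is refused whole. The fingers move at their own pace and stop on an object; the grip force is fixed at half the most. Time passes only in rows, so rows that do not move let the fingers close. It gives the time, the measured TCP pose, the force, the opening and the grip force at its end, in the units of the state.
- get_obs(): the state, without advancing time (a new reading comes with each control period).
- camera(name): name is "scene" or "top" or "wrist"; returns the picture (384x512x3 uint8, red, green, blue); there is no depth.
- camera_params(name): a dict with "camera_matrix" (3x3 intrinsics, pixels), "k1" (the pictures are not rectified: a ray, as slopes to the right and down, at radius r is drawn at 1 + k1 r^2 times it, then the intrinsics apply), "cam_to_world" (4x4, takes a point from camera to world coordinates). Camera axes: x right, y down, z forward; pixel columns grow to the right and rows downward; lengths in m; the calibration is good to about 2 mm. A picture is of the moment at which its call begins: read the wrist's pose just before it. camera_params takes no time and is no camera call; for the wrist camera it gives the pose at the moment of the call.
- job_done(): hands the job in; it is judged then, once.
Trained networks look in the newest picture that a camera, given by its name, has taken for a name from the list of things; names that differ only in an ending like _2 or _b are one class to them, and where a whole thing is asked for, a point or a joint stands for the part that bears it (a point fixed in the world has none). Each returns a list of dicts, best first, with "confidence" (0 to 1); they miss things now and then, are a little off and sometimes report something else, mostly with a low value. They report only what shows in the picture. A call takes as long as a camera call. They do not tell look-alikes from the thing itself.
- spot_in(camera, thing): "point" ([row, column] in pixels, amid what is visible of it).
- silhouettes(camera, thing): "region" (384x512 bool, what is visible of it) and "point" ([row, column] in pixels, amid what is visible of it).
The state is a dict: "time": time; "joint_pos": joint angles; "dq": joint speeds; "effort": joint torques, N m; "ee_pos": TCP position; "tool_rot": TCP orientation; "ft_force": force on the tool from outside, world axes, zero at the start; "moment": the same for the moment, N m; "gripper_width": finger opening in m; "grip_force": force on a finger pad.
Only numpy, scipy, OpenCV 4.12 (cv2) and the standard library are available. Lean on these libraries where they do the work, as an engineer would, in place of code of your own. Each camera call takes 0.05 s, during which the arm holds its last target. There are 200 camera calls.

## Working session

There is one attempt and no reset: what is moved stays moved. The work goes in short steps, Python scripts to look and compute and a shell command to move; the robot and the scene stay as the last step left them, time stands still between calls to the robot, and variables do not carry over. Pictures are saved under pics/ and viewed, at most 14 in all, crops included, and the job is handed in when it is done.

```bash
ls; mkdir -p pics; python3 - <<'E'
from cell import *
import cv2,numpy as np
print(get_obs())
for n in ("scene","top","wrist"):
    im=camera(n); cv2.imwrite(f"pics/{n}0.png",im[...,::-1]); p=camera_params(n); print(n,np.round(p["camera_matrix"],1).tolist(),p["k1"],np.round(p["cam_to_world"],3).tolist())
a=cv2.imread("pics/scene0.png");b=cv2.imread("pics/top0.png")
cv2.imwrite("pics/both0.png",np.hstack([a,b])[:, :])
E
```

```text
pics
{'time': 0.0, 'joint_pos': array([-1.41051847e+00,  2.07489605e-01,  1.54298213e+00,  1.82613568e-05,
        1.39344984e+00, -1.50493525e-01]), 'dq': array([-7.24640322e-04, -9.96863464e-05, -2.61054358e-04,  4.04384976e-04,
        6.03395551e-06, -1.75722677e-03]), 'effort': array([ 9.33759511e-04, -3.83034575e+01, -2.91593224e+01, -1.46949797e-04,
        1.04491442e-02, -7.98476293e-06]), 'ee_pos': array([ 0.17571011, -0.54672051,  0.23807283]), 'tool_rot': array([-3.13929276e+00, -3.66929011e-04,  3.10767714e-01]), 'ft_force': array([ 0.09177045, -0.15430115,  0.20309145]), 'moment': array([-0.01893506,  0.03945296,  0.02199321]), 'grip_force': 0.0, 'gripper_width': 0.08582163882956102}
scene [[441.0, 0.0, 257.1], [0.0, 441.0, 193.4], [0.0, 0.0, 1.0]] -0.02825790712421678 [[0.516, 0.691, -0.506, 1.144], [0.856, -0.407, 0.319, -0.251], [0.014, -0.598, -0.802, 1.038], [0.0, 0.0, 0.0, 1.0]]
top [[391.6, 0.0, 248.3], [0.0, 391.6, 194.0], [0.0, 0.0, 1.0]] -0.015983661978481865 [[0.007, -0.979, 0.206, 0.319], [-1.0, -0.008, -0.002, 0.107], [0.004, -0.206, -0.979, 1.142], [0.0, 0.0, 0.0, 1.0]]
wrist [[264.6, 0.0, 258.0], [0.0, 264.6, 190.0], [0.0, 0.0, 1.0]] -0.012758045041277134 [[0.306, -0.913, -0.269, 0.244], [-0.952, -0.294, -0.084, -0.525], [-0.002, 0.282, -0.96, 0.373], [0.0, 0.0, 0.0, 1.0]]
```

View pics/scene0.png

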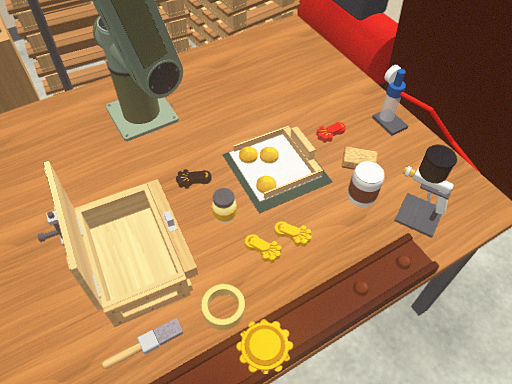

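View pics/top0.png

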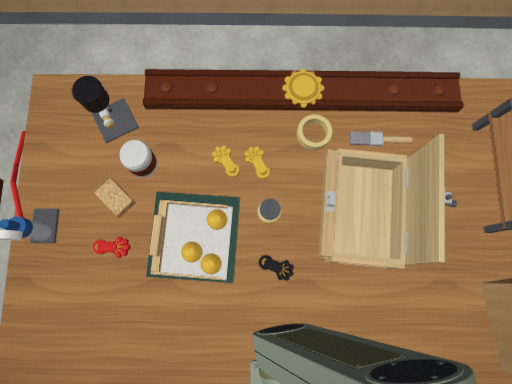

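The scene view shows the open crate at the left (~(125,240)), the tray with three bosses at (275,165) and two gold palmettes at (263,247) and (293,233). The black (195,178) and red (331,130) ones are look-alikes. The top view agrees: palmettes at (228,160) and (257,162), tray at (197,240) with its mouth toward the crate, crate at (370,207).

```bash
cat > h.py <<'E'
from cell import *
import cv2,numpy as np
from scipy.optimize import minimize,least_squares
from scipy.spatial.transform import Rotation as Ro
def proj(p,P):
    T=np.linalg.inv(P["cam_to_world"]); q=np.atleast_2d(p)@T[:3,:3].T+T[:3,3]
    s=q[:,:2]/q[:,2:]; s=s*(1+P["k1"]*(s**2).sum(1,keepdims=True))
    K=P["camera_matrix"]; return s*[K[0,0],K[1,1]]+K[:2,2]     # col,row
def rays(uv,P):
    K=P["camera_matrix"]; d=(np.atleast_2d(uv).astype(float)-K[:2,2])/[K[0,0],K[1,1]]; s=d.copy()
    for _ in range(5): s=d/(1+P["k1"]*(s**2).sum(1,keepdims=True))
    T=P["cam_to_world"]; return T[:3,3],np.c_[s,np.ones(len(s))]@T[:3,:3].T
def onz(uv,P,z):
    o,d=rays(uv,P); return o+d*((z-o[2])/d[:,2:])
def tri(l):
    A=np.zeros((3,3));b=np.zeros(3)
    for uv,P in l:
        o,d=rays(uv,P);d=d[0]/np.linalg.norm(d[0]);M=np.eye(3)-np.outer(d,d);A+=M;b+=M@o
    return np.linalg.solve(A,b)
def box(x0,x1,y0,y1,z0,z1): return np.array([[x,y,z] for x in(x0,x1) for y in(y0,y1) for z in(z0,z1)])
def rz(a): return np.array([[np.cos(a),-np.sin(a),0],[np.sin(a),np.cos(a),0],[0,0,1]])
def render(parts,x,P):
    m=np.zeros((384,512),np.uint8)
    for p in parts:
        w=p@rz(x[2]).T+[x[0],x[1],x[3]]
        cv2.fillConvexPoly(m,cv2.convexHull(np.round(proj(w,P)*16).astype(np.int32)),1,shift=4)
    return m>0
def fit(parts,views,x0,z):
    f=lambda x:sum(1-(render(parts,[*x,z],P)&M).sum()/(render(parts,[*x,z],P)|M).sum() for M,P in views)
    r=minimize(f,x0,method="Nelder-Mead",options=dict(initial_simplex=np.array(x0)+np.array([[0,0,0],[.03,0,0],[0,.03,0],[0,0,.15]]),xatol=2e-4,fatol=1e-4))
    return r.x,r.fun
def mask_pose(m,P,z):
    v=np.argwhere(m)[:,::-1]; w=onz(v,P,z)[:,:2]; c=w.mean(0); U=np.linalg.svd(w-c,full_matrices=False)[2]
    a=(w-c)@U[0]; b=(w-c)@U[1]; s=np.sign(np.abs(b)[a>0].mean()-np.abs(b)[a<0].mean())
    d=U[0]*s; return c,np.arctan2(d[1],d[0]),np.ptp(a),np.ptp(b)
E
python3 - <<'E'
from h import *
import pickle
S={}
P={n:camera_params(n) for n in("scene","top")}
for n in("scene","top"):
    camera(n)
    for t in("crate","lid","tray","mat","palmette1","boss1","bolt_knob","gold_jar","tape_roll"):
        S[n,t]=silhouettes(n,t)
        print(n,t,[(np.round(r["point"]).tolist(),round(r["confidence"],2),int(r["region"].sum())) for r in S[n,t]])
        if t=="palmette1":
            for r in S[n,t]: c,y,l,w=mask_pose(r["region"],P[n],.012); print("   ",np.round([*c,y,l,w],3))
        if t=="boss1":
            for r in S[n,t]: print("   ",np.round(onz(r["point"][::-1],P[n],.025),3))
pickle.dump(S,open("S.pkl","wb"))
E
```

```text
scene crate [([248.0, 123.0], 0.63, 14504), ([206.0, 222.0], 0.5, 714), ([233.0, 72.0], 0.42, 2673)]
scene lid [([234.0, 67.0], 0.72, 2800)]
scene tray [([162.0, 285.0], 0.79, 3651)]
scene mat [([196.0, 275.0], 0.75, 1098), ([236.0, 52.0], 0.41, 211)]
scene palmette1 [([233.0, 292.0], 0.96, 642), ([132.0, 329.0], 0.83, 372), ([246.0, 263.0], 0.79, 562), ([179.0, 191.0], 0.71, 459)]
    [0.664 0.173 0.581 0.109 0.071]
    [ 0.401  0.492 -1.458  0.111  0.071]
    [0.659 0.078 0.463 0.1   0.063]
    [ 0.351  0.021 -1.945  0.104  0.066]
scene boss1 [([156.0, 268.0], 0.71, 284), ([155.0, 248.0], 0.64, 252), ([185.0, 265.0], 0.49, 232)]
    [[0.399 0.254 0.025]]
    [[0.366 0.203 0.025]]
    [[0.492 0.187 0.025]]
scene bolt_knob [([236.0, 52.0], 0.69, 229)]
scene gold_jar [([207.0, 223.0], 0.82, 706)]
scene tape_roll [([295.0, 219.0], 0.56, 1039)]
top crate [([207.0, 384.0], 0.89, 14169)]
top lid [([206.0, 425.0], 0.56, 4752), ([260.0, 210.0], 0.55, 372), ([235.0, 184.0], 0.38, 4734)]
top tray [([262.0, 212.0], 0.34, 364)]
top mat [([201.0, 212.0], 0.6, 1670)]
top palmette1 [([160.0, 225.0], 0.89, 455), ([158.0, 258.0], 0.81, 429), ([245.0, 114.0], 0.59, 478)]
    [0.66  0.173 0.642 0.104 0.057]
    [0.659 0.077 0.459 0.104 0.057]
    [ 0.401  0.494 -1.601  0.102  0.054]
top boss1 [([249.0, 194.0], 0.85, 363), ([219.0, 216.0], 0.57, 338)]
    [[0.394 0.257 0.025]]
    [[0.481 0.197 0.025]]
top bolt_knob [([206.0, 425.0], 0.67, 4728), ([199.0, 453.0], 0.56, 70)]
top gold_jar [([211.0, 268.0], 0.8, 504), ([209.0, 386.0], 0.47, 14304)]
top tape_roll [([122.0, 320.0], 0.85, 651)]
```

```bash
cat > models.py <<'E'
from h import *
m=1e-3
TRAY=[box(-105,105,-105,105,0,6)*m,box(-105,105,-105,-99,0,32)*m,box(-105,105,99,105,0,32)*m,box(-105,-83,-105,105,0,32)*m,box(-105,-83,-55,55,0,74)*m]
def CR(a):
    lid=box(-147,147,0,194,0,12)*m  # y from hinge
    c,s=np.cos(a),np.sin(a); R=np.array([[1,0,0],[0,c,-s],[0,s,c]])
    return [box(-147,147,-97,97,0,95)*m,box(-147,147,97,129,95,107)*m,lid@R.T+np.array([0,-97,95.5])*m]
E
python3 - <<'E'
from models import *
import pickle
S=pickle.load(open("S.pkl","rb")); P={n:camera_params(n) for n in("scene","top")}
fill=lambda M:cv2.morphologyEx(M.astype(np.uint8),cv2.MORPH_CLOSE,np.ones((9,9)))>0
tv=[(fill(S["scene","tray"][0]["region"]|S["scene","boss1"][0]["region"]|S["scene","boss1"][1]["region"]|S["scene","boss1"][2]["region"]),P["scene"]),(fill(S["top","lid"][2]["region"]),P["top"])]
for v in (tv,tv[:1],tv[1:]): print("tray",*fit(TRAY,v,[.43,.235,-1.6],.003))
cv=[(fill(S["scene","crate"][0]["region"]),P["scene"]),(fill(S["top","crate"][0]["region"]),P["top"])]
best=None
for v in (cv,cv[:1],cv[1:]):
    rs=[(*fit(CR(a),v,[.5,-.2,0],0),a) for a in (1.6,1.7,1.75,1.8,1.85,1.9)]
    r=min(rs,key=lambda r:r[1]); print("crate",r); best=best or r
t=fit(TRAY,tv,[.43,.235,-1.6],.003)[0]
for n in P:
    im=cv2.imread(f"pics/{n}0.png")
    for parts,x,z in((TRAY,t,.003),(CR(best[2]),best[0],0)):
        for p in parts:
            w=p@rz(x[2]).T+[x[0],x[1],z]
            q=np.round(proj(w,P[n])).astype(int)
            for i in range(8):
                for j in(1,2,4):
                    if i<i^j: cv2.line(im,q[i].tolist(),q[i^j].tolist(),(255,0,0),1)
    cv2.imwrite(f"pics/fit_{n}.png",im)
a=cv2.imread("pics/fit_scene.png")[90:330,20:360];b=cv2.imread("pics/fit_top.png")[120:300,130:470]
cv2.imwrite("pics/fit.png",cv2.resize(np.vstack([a,b]),None,fx=1.4,fy=1.4,interpolation=cv2.INTER_CUBIC))
E
```

```text
tray [ 0.42382701  0.2635214  -1.63360992] 0.22690141483861037
tray [ 0.42423108  0.26280751 -1.65204433] 0.03973941368078171
tray [ 0.42422909  0.26399416 -1.64011056] 0.18584070796460173
crate (array([ 0.51130072, -0.22446262, -0.09765819]), np.float64(0.14136270830479847), 1.6)
crate (array([ 0.51634548, -0.22545866, -0.09690073]), np.float64(0.08099129625938473), 1.6)
crate (array([ 0.50749124, -0.22391815, -0.09377071]), np.float64(0.060158599945310365), 1.6)
```

View pics/fit.png

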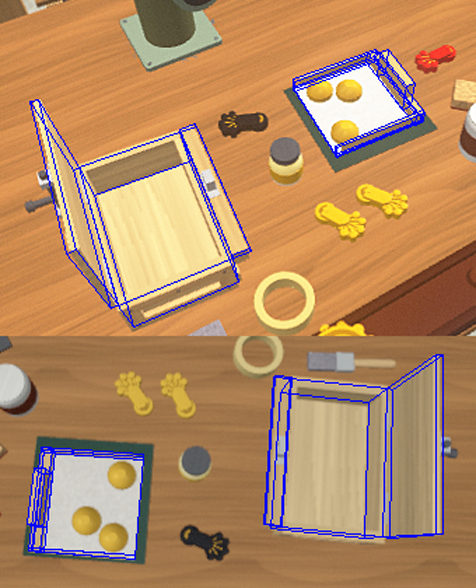

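The overlay fits: crate at about (0.51,-0.22) with yaw -0.095 and the lid near upright, tray at (0.424,0.263) with yaw -1.64. Next I move over the tray grip.

```bash
cat > plan.py <<'E'
from h import *
def plan(*wps):
    """wps: (pos, rpy, n) -> rows shift/75mm, turn/45deg in tool axes"""
    o=get_obs(); p=np.array(o["ee_pos"]); R=Ro.from_euler("xyz",o["tool_rot"])
    print("t",round(o["time"],1),"at",np.round(p,4),np.round(o["tool_rot"],3),"w",round(o["gripper_width"],4),"F",np.round(o["ft_force"],1),"q",np.round(o["joint_pos"],2))
    for pos,rpy,n in wps:
        T=Ro.from_euler("xyz",rpy) if rpy is not None else R
        d=(R.inv()*T).as_rotvec()/n; dp=(np.array(pos)-p)/n; out=[]
        for i in range(n):
            s=R.inv().apply(dp)/.075; out.append([np.round(s,3).tolist(),np.round(d/np.radians(45),3).tolist()]); R=R*Ro.from_rotvec(d); p=p+dp
        print("to",pos,"n",n,out if np.abs(d).max()>1e-3 else ("each",out[0]))
if __name__=="__main__":
    import sys; plan(*eval(sys.argv[1]))
E
python3 plan.py '((.176,-.547,.36),None,4),((.176,-.547,.36),(np.pi,0,-.07),3),((.40,0,.36),None,14),((.43,.33,.26),None,9)'; python3 -c "
from cell import *
print(tips_ahead)"; python3 -m handwheel '[[1,[0,0,-0.4],[0,0,0]],[1,[0,0,-0.4],[0,0,0]],[1,[0,0,-0.4],[0,0,0]],[1,[0,0,-0.4],[0,0,0]]]'
```

```text
t 1.1 at [ 0.1758 -0.5475  0.2393] [ 3.142 -0.     0.311] w 0.085 F [-0.1 -0.2 -1. ] q [-1.41  0.21  1.54  0.    1.39 -0.15]
to (0.176, -0.547, 0.36) n 4 ('each', [[0.001, -0.001, -0.402], [0.0, 0.0, 0.0]])
to (0.176, -0.547, 0.36) n 3 [[[0.0, -0.0, 0.0], [0.0, -0.0, 0.162]], [[0.0, -0.0, 0.0], [0.0, -0.0, 0.162]], [[0.0, -0.0, 0.0], [0.0, -0.0, 0.162]]]
to (0.4, 0, 0.36) n 14 ('each', [[0.176, -0.535, -0.0], [0.0, 0.0, 0.0]])
to (0.43, 0.33, 0.26) n 9 ('each', [[0.01, -0.491, 0.148], [0.0, 0.0, 0.0]])
0.008
time: 1.55
ee_pos: [0.1758, -0.5473, 0.3604]
tool_rot: [-3.141, -0.0, 0.311]
ft_force: [-0.3, -0.1, -0.1]
gripper_width: 0.0854
grip_force: 0.0
```

```bash
python3 -m handwheel '[[1,[0,0,0],[0,0,0.162]],[1,[0,0,0],[0,0,0.162]],[1,[0,0,0],[0,0,0.162]],[1,[0.176,-0.535,0],[0,0,0]],[1,[0.176,-0.535,0],[0,0,0]],[1,[0.176,-0.535,0],[0,0,0]],[1,[0.176,-0.535,0],[0,0,0]],[1,[0.176,-0.535,0],[0,0,0]]]' >/dev/null
python3 -m handwheel '[[1,[0.176,-0.535,0],[0,0,0]],[1,[0.176,-0.535,0],[0,0,0]],[1,[0.176,-0.535,0],[0,0,0]],[1,[0.176,-0.535,0],[0,0,0]],[1,[0.176,-0.535,0],[0,0,0]],[1,[0.176,-0.535,0],[0,0,0]],[1,[0.176,-0.535,0],[0,0,0]],[1,[0.176,-0.535,0],[0,0,0]]]' >/dev/null
python3 -m handwheel '[[1,[0.176,-0.535,0],[0,0,0]],[1,[0,-0.5,0.15],[0,0,0]],[1,[0,-0.5,0.15],[0,0,0]],[1,[0,-0.5,0.15],[0,0,0]],[1,[0,-0.5,0.15],[0,0,0]],[1,[0,-0.5,0.15],[0,0,0]],[1,[0,-0.5,0.15],[0,0,0]],[1,[0,-0.5,0.15],[0,0,0]]]' 
python3 - <<'E'
from models import *
P=camera_params("wrist"); im=camera("wrist"); 
c,s=np.cos(-1.64),np.sin(-1.64)
for p in TRAY:
    q=np.round(proj(p@rz(-1.64).T+[.424,.2635,.003],P)).astype(int); 
    for i in range(8):
        for j in(1,2,4):
            if i<i^j: cv2.line(im,q[i].tolist(),q[i^j].tolist(),(0,0,255),1)
cv2.imwrite("pics/w1.png",im[...,::-1]); print(get_obs()["joint_pos"])
for t in("tray_grip","tray","boss1","palmette1"):
    for r in spot_in("wrist",t): print(t,np.round(r["point"]),round(r["confidence"],2))
E
```

```text
time: 3.95
ee_pos: [0.4184, 0.2633, 0.2803]
tool_rot: [-3.141, -0.001, -0.071]
ft_force: [0.6, -0.6, 0.5]
gripper_width: 0.0856
grip_force: 0.0
[0.39238169 0.00673445 1.68097917 0.00495585 1.4551322  2.02984457]
tray_grip [150. 238.] 0.59
tray_grip [153. 506.] 0.47
tray [151. 239.] 0.71
boss1 [200. 294.] 0.9
boss1 [180. 259.] 0.9
boss1 [115. 302.] 0.86
palmette1 [  6. 396.] 0.86
palmette1 [194. 415.] 0.83
palmette1 [185. 118.] 0.6
palmette1 [151. 241.] 0.32
```

View pics/w1.png

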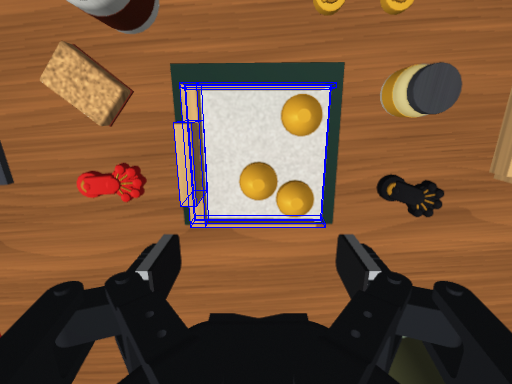

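The wrist view confirms the fit. The model outline lies on the tray, the grip is at about (185,165), the three bosses are clear of it, and the red and black look-alikes are off to the sides.

```bash
python3 plan.py '((.4305,.357,.20),(np.pi,0,-.07),4),((.4305,.357,.046),None,6)'
```

```text
t 4.2 at [0.4185 0.2614 0.2806] [ 3.141  0.    -0.07 ] w 0.0852 F [-0.2 -0.8  0.3] q [ 0.38 -0.    1.68 -0.    1.46  2.02]
to (0.4305, 0.357, 0.2) n 4 ('each', [[0.017, -0.321, 0.268], [0.0, 0.0, -0.0]])
to (0.4305, 0.357, 0.046) n 6 ('each', [[0.0, 0.0, 0.342], [0.0, 0.0, 0.0]])
```

```bash
python3 -m handwheel '[[1,[0.017,-0.321,0.268],[0,0,0]],[1,[0.017,-0.321,0.268],[0,0,0]],[1,[0.017,-0.321,0.268],[0,0,0]],[1,[0.017,-0.321,0.268],[0,0,0]],[1,[0,0,0],[0,0,0]]]'
python3 -m handwheel '[[1,[0,0,0.342],[0,0,0]],[1,[0,0,0.342],[0,0,0]],[1,[0,0,0.342],[0,0,0]],[1,[0,0,0.342],[0,0,0]],[1,[0,0,0.342],[0,0,0]],[1,[0,0,0.342],[0,0,0]],[1,[0,0,0],[0,0,0]]]'
python3 -m handwheel '[[0.2,[0,0,0],[0,0,0]],[-0.3,[0,0,0],[0,0,0]],[-1,[0,0,0],[0,0,0]],[-1,[0,0,0],[0,0,0]],[-1,[0,0,0],[0,0,0]],[-1,[0,0,0],[0,0,0]],[-1,[0,0,0],[0,0,0]]]'
```

```text
time: 4.7
ee_pos: [0.4296, 0.357, 0.1976]
tool_rot: [3.139, 0.004, -0.071]
ft_force: [-0.4, 0.0, -0.0]
gripper_width: 0.0851
grip_force: 0.0
time: 5.4
ee_pos: [0.4288, 0.3543, 0.044]
tool_rot: [3.137, 0.005, -0.073]
ft_force: [-0.4, 0.1, 0.4]
gripper_width: 0.0856
grip_force: 0.0
time: 6.1
ee_pos: [0.4313, 0.3577, 0.0476]
tool_rot: [-3.141, -0.002, -0.071]
ft_force: [-0.2, -1.9, 5.7]
gripper_width: 0.0213
grip_force: 60.2
```

```bash
python3 -m handwheel '[[-1,[0,0,-0.06],[0,0,0]],[-1,[0,0,-0.12],[0,0,0]],[-1,[0,0,-0.2],[0,0,0]],[-1,[0,0,-0.3],[0,0,0]],[-1,[0,0,-0.4],[0,0,0]],[-1,[0,0,-0.4],[0,0,0]],[-1,[0,0,-0.4],[0,0,0]],[-1,[0,0,-0.4],[0,0,0]]]'
python3 -m handwheel '[[-1,[0,0,-0.3],[0,0,0]],[-1,[0,0,-0.2],[0,0,0]],[-1,[0,0,-0.1],[0,0,0]],[-1,[0,0,0],[0,0,0]],[-1,[0,0,0],[0,0,0]]]'
python3 plan.py '((.530,-.0165,.26),(np.pi,0,-.095),16),'
```

```text
time: 6.9
ee_pos: [0.43, 0.3573, 0.2191]
tool_rot: [-3.141, -0.0, -0.071]
ft_force: [0.1, 0.2, -5.2]
gripper_width: 0.021
grip_force: 59.3
time: 7.4
ee_pos: [0.4297, 0.3569, 0.2608]
tool_rot: [3.14, 0.002, -0.071]
ft_force: [-0.2, -0.0, -4.6]
gripper_width: 0.0212
grip_force: 59.3
t 7.4 at [0.4297 0.3569 0.2608] [ 3.14e+00  2.00e-03 -7.10e-02] w 0.0212 F [-0.2 -0.  -4.6] q [0.54 0.16 1.55 0.   1.43 2.18]
to (0.53, -0.0165, 0.26) n 16 [[[0.105, 0.304, 0.001], [0.0, 0.0, 0.002]], [[0.106, 0.304, 0.001], [0.0, 0.0, 0.002]], [[0.106, 0.304, 0.001], [0.0, 0.0, 0.002]], [[0.107, 0.304, 0.001], [0.0, 0.0, 0.002]], [[0.107, 0.304, 0.001], [0.0, 0.0, 0.002]], [[0.108, 0.304, 0.001], [0.0, 0.0, 0.002]], [[0.108, 0.303, 0.001], [0.0, 0.0, 0.002]], [[0.109, 0.303, 0.001], [0.0, 0.0, 0.002]], [[0.109, 0.303, 0.001], [0.0, 0.0, 0.002]], [[0.11, 0.303, 0.001], [0.0, 0.0, 0.002]], [[0.11, 0.303, 0.001], [0.0, 0.0, 0.002]], [[0.11, 0.303, 0.001], [0.0, 0.0, 0.002]], [[0.111, 0.303, 0.001], [0.0, 0.0, 0.002]], [[0.111, 0.302, 0.001], [0.0, 0.0, 0.002]], [[0.112, 0.302, 0.001], [0.0, 0.0, 0.002]], [[0.112, 0.302, 0.001], [0.0, 0.0, 0.002]]]
```

```bash
python3 -m handwheel '[[-1,[0.03,0.08,0],[0,0,0.002]],[-1,[0.058,0.16,0],[0,0,0.002]],[-1,[0.087,0.24,0],[0,0,0.002]],[-1,[0.115,0.32,0],[0,0,0.002]],[-1,[0.13,0.36,0],[0,0,0.002]],[-1,[0.13,0.36,0],[0,0,0.002]],[-1,[0.13,0.36,0],[0,0,0.002]],[-1,[0.13,0.36,0],[0,0,0.002]]]' >/dev/null
python3 -m handwheel '[[-1,[0.13,0.36,0],[0,0,0.002]],[-1,[0.13,0.36,0],[0,0,0.002]],[-1,[0.13,0.36,0],[0,0,0.002]],[-1,[0.13,0.36,0],[0,0,0.002]],[-1,[0.13,0.36,0],[0,0,0.002]],[-1,[0.115,0.32,0],[0,0,0.002]],[-1,[0.087,0.24,0],[0,0,0.002]],[-1,[0.058,0.16,0],[0,0,0.002]]]' 
python3 -m handwheel '[[-1,[0.03,0.09,0],[0,0,0]],[-1,[0,0,0],[0,0,0]],[-1,[0,0,0],[0,0,0]],[-1,[0,0,0],[0,0,0]]]' 
python3 - <<'E'
from h import *
im=np.hstack([camera("scene")[60:340,0:370],camera("top")[60:340,140:512]]); cv2.imwrite("pics/carry.png",im[...,::-1])
E
```

```text
time: 9.0
ee_pos: [0.5287, -0.0115, 0.2614]
tool_rot: [3.141, 0.002, -0.098]
ft_force: [0.4, 0.2, -4.6]
gripper_width: 0.0212
grip_force: 59.3
time: 9.4
ee_pos: [0.5306, -0.0152, 0.2622]
tool_rot: [-3.141, 0.0, -0.095]
ft_force: [0.7, -0.8, -4.7]
gripper_width: 0.0214
grip_force: 59.3
```

View pics/carry.png

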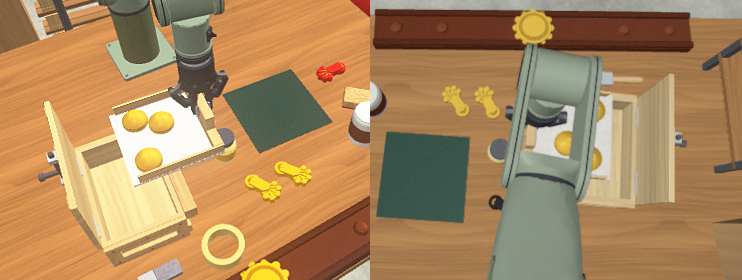

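The tray is carried with its mouth over the middle of the crate, all three bosses are aboard, and the mat is fully visible in both views.

```bash
python3 - <<'E'
from models import *
from plan import plan
V=[]
for n in("scene","top"):
    camera(n); r=silhouettes(n,"mat"); r=max(r,key=lambda r:r["region"].sum()); V.append((r["region"],camera_params(n))); print(n,r["confidence"],r["region"].sum())
for v in(V,V[:1],V[1:]): print("mat",*fit([box(-125,125,-125,125,0,3)*m],v,[.424,.26,-1.62],0))
cr=np.array([.51,-.2245]);a=-.095;yv=np.array([-np.sin(a),np.cos(a)])
wps=[]
for th,zl,n in((24,.16,4),(38,.125,3),(50,.12,4)):
    t=np.radians(th);L=cr+.010*yv
    tc=np.r_[L+yv*(.199*np.cos(t)-.0386*np.sin(t)),zl+.199*np.sin(t)+.0386*np.cos(t)]
    wps.append((np.round(tc,4),(np.pi+t,0,a),n))
plan(*wps)
E
```

```text
scene 0.86 5220
top 0.55 7330
mat [ 0.43669436  0.26293295 -1.63994214] 0.049456325914598365
mat [ 0.43472379  0.26377237 -1.64121082] 0.021236609659838424
mat [ 0.43636357  0.26240027 -1.63963989] 0.02836691410392367
t 9.7 at [ 0.5309 -0.0157  0.2623] [-3.142 -0.    -0.095] w 0.021 F [-0.   0.3 -5.6] q [-0.19  0.1   1.62  0.    1.43  1.47]
to [ 0.5267 -0.0492  0.2762] n 4 [[[-0.003, 0.112, -0.046], [0.133, -0.0, -0.0]], [[-0.003, 0.107, -0.058], [0.133, -0.0, -0.0]], [[-0.003, 0.1, -0.069], [0.133, -0.0, -0.0]], [[-0.003, 0.093, -0.079], [0.133, -0.0, -0.0]]]
to [ 0.5236 -0.0821  0.2779] n 3 [[[0.0, 0.131, -0.067], [0.104, -0.0, -0.0]], [[0.0, 0.125, -0.077], [0.104, -0.0, -0.0]], [[0.0, 0.119, -0.087], [0.104, -0.0, -0.0]]]
to [ 0.5203 -0.1166  0.2973] n 4 [[[-0.0, 0.051, -0.122], [0.067, -0.0, -0.0]], [[-0.0, 0.045, -0.125], [0.067, -0.0, -0.0]], [[-0.0, 0.038, -0.127], [0.067, -0.0, -0.0]], [[-0.0, 0.031, -0.129], [0.067, -0.0, -0.0]]]
```

```bash
python3 -m handwheel '[[-1,[0,0.11,-0.046],[0.133,0,0]],[-1,[0,0.107,-0.058],[0.133,0,0]],[-1,[0,0.1,-0.07],[0.133,0,0]],[-1,[0,0.09,-0.08],[0.133,0,0]],[-1,[0,0,0],[0,0,0]],[-1,[0,0,0],[0,0,0]]]'
python3 -m handwheel '[[-1,[0,0.065,-0.033],[0.052,0,0]],[-1,[0,0.065,-0.035],[0.052,0,0]],[-1,[0,0.063,-0.038],[0.052,0,0]],[-1,[0,0.062,-0.04],[0.052,0,0]],[-1,[0,0.06,-0.042],[0.052,0,0]],[-1,[0,0.06,-0.044],[0.052,0,0]],[-1,[0,0,0],[0,0,0]],[-1,[0,0,0],[0,0,0]]]'
python3 plan.py '((.5203,-.1166,.2973),(np.pi+np.radians(50),0,-.095),6),'
python3 - <<'E'
from h import *
im=np.hstack([camera("scene")[60:340,0:370],camera("top")[60:340,140:512]]); cv2.imwrite("pics/tilt.png",im[...,::-1])
E
```

```text
time: 10.3
ee_pos: [0.5276, -0.0501, 0.276]
tool_rot: [-2.726, 0.001, -0.097]
ft_force: [-0.0, 0.2, -4.1]
gripper_width: 0.0212
grip_force: 60.4
time: 11.1
ee_pos: [0.5246, -0.0827, 0.2773]
tool_rot: [-2.478, 0.001, -0.097]
ft_force: [0.1, -0.7, -3.9]
gripper_width: 0.0217
grip_force: 60.6
t 11.1 at [ 0.5246 -0.0827  0.2773] [-2.478e+00  1.000e-03 -9.700e-02] w 0.0217 F [ 0.1 -0.7 -3.9] q [-0.64  0.23  1.57  0.56  1.7   1.  ]
to (0.5203, -0.1166, 0.2973) n 6 [[[-0.002, 0.032, -0.082], [0.044, -0.0, -0.0]], [[-0.002, 0.029, -0.083], [0.044, -0.0, -0.0]], [[-0.002, 0.027, -0.084], [0.044, -0.0, -0.0]], [[-0.002, 0.024, -0.085], [0.044, -0.0, -0.0]], [[-0.002, 0.021, -0.085], [0.044, -0.0, -0.0]], [[-0.002, 0.018, -0.086], [0.044, -0.0, -0.0]]]
```

View pics/tilt.png

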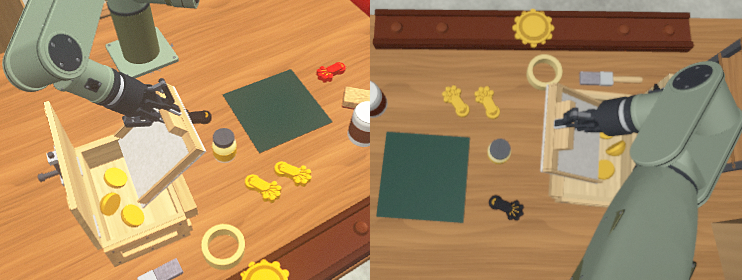

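Tilted to 38°, all three bosses have slid into the crate, at (115,175), (110,203) and (132,214) in the left half. The tray is empty.

```bash
python3 plan.py '((.530,-.0165,.27),(np.pi,0,-.095),6),((.443,.3568,.25),(np.pi,0,-.07),10),((.443,.3568,.05),None,7)' | python3 -c "
import sys
for l in sys.stdin: print(l[:900])"
```

```text
t 11.2 at [ 0.5247 -0.0822  0.2777] [-2.479 -0.    -0.096] w 0.0213 F [-0.2 -1.4 -2.8] q [-0.64  0.23  1.57  0.56  1.7   1.  ]

to (0.53, -0.0165, 0.27) n 6 [[[-0.002, -0.105, 0.104], [-0.141, -0.0, -0.0]], [[-0.002, -0.116, 0.091], [-0.141, -0.0, -0.0]], [[-0.002, -0.125, 0.078], [-0.141, -0.0, -0.0]], [[-0.002, -0.133, 0.064], [-0.141, -0.0, -0.0]], [[-0.002, -0.139, 0.049], [-0.141, -0.0, -0.0]], [[-0.002, -0.144, 0.033], [-0.141, -0.0, -0.0]]]

to (0.443, 0.3568, 0.25) n 10 [[[-0.163, -0.484, 0.027], [0.0, -0.0, -0.003]], [[-0.161, -0.485, 0.027], [0.0, -0.0, -0.003]], [[-0.16, -0.485, 0.027], [0.0, -0.0, -0.003]], [[-0.159, -0.486, 0.027], [0.0, -0.0, -0.003]], [[-0.158, -0.486, 0.027], [0.0, -0.0, -0.003]], [[-0.157, -0.486, 0.027], [0.0, -0.0, -0.003]], [[-0.155, -0.487, 0.027], [0.0, -0.0, -0.003]], [[-0.154, -0.487, 0.027], [0.0, -0.0, -0.003]], [[-0.153, -0.488, 0.027], [0.0, -0.0, -0.003]], [[-0.152, -0.488, 0.027], [0.0, -0.0, -0.003]]]

to (0.443, 0.3568, 0.05) n 7 ('each', [[0.0, -0.0, 0.381], [0.0, 0.0, 0.0]])
```

```bash
python3 -m handwheel '[[-1,[0,-0.105,0.09],[-0.141,0,0]],[-1,[0,-0.116,0.08],[-0.141,0,0]],[-1,[0,-0.125,0.07],[-0.141,0,0]],[-1,[0,-0.133,0.06],[-0.141,0,0]],[-1,[0,-0.139,0.045],[-0.141,0,0]],[-1,[0,-0.144,0.033],[-0.141,0,0]],[-1,[0,0,0],[0,0,0]]]'
python3 -m handwheel '[[-1,[-0.08,-0.24,0.02],[0,0,-0.003]],[-1,[-0.16,-0.484,0.027],[0,0,-0.003]],[-1,[-0.16,-0.485,0.027],[0,0,-0.003]],[-1,[-0.16,-0.486,0.027],[0,0,-0.003]],[-1,[-0.16,-0.486,0.027],[0,0,-0.003]],[-1,[-0.157,-0.486,0.027],[0,0,-0.003]],[-1,[-0.155,-0.487,0.027],[0,0,-0.003]],[-1,[-0.154,-0.487,0.027],[0,0,-0.003]]]'
python3 -m handwheel '[[-1,[-0.153,-0.488,0.027],[0,0,-0.003]],[-1,[-0.152,-0.488,0.027],[0,0,-0.003]],[-1,[-0.08,-0.24,0],[0,0,-0.001]],[-1,[0,0,0],[0,0,0]],[-1,[0,0,0],[0,0,0]]]'
python3 plan.py '((.443,.3568,.065),(np.pi,0,-.07),6),((.443,.3568,.05),None,3)'
```

```text
time: 11.9
ee_pos: [0.5305, -0.0128, 0.2732]
tool_rot: [-3.141, -0.001, -0.089]
ft_force: [0.3, 1.0, -4.0]
gripper_width: 0.0214
grip_force: 60.9
time: 12.7
ee_pos: [0.4651, 0.2631, 0.2565]
tool_rot: [-3.141, 0.001, -0.078]
ft_force: [0.3, 0.0, -3.5]
gripper_width: 0.0212
grip_force: 60.9
time: 13.2
ee_pos: [0.4437, 0.3547, 0.2521]
tool_rot: [3.14, 0.001, -0.071]
ft_force: [0.3, -0.3, -3.5]
gripper_width: 0.0213
grip_force: 60.9
t 13.2 at [0.4437 0.3547 0.2521] [ 3.14e+00  1.00e-03 -7.10e-02] w 0.0213 F [ 0.3 -0.3 -3.5] q [ 0.52  0.18  1.54 -0.    1.42  2.16]
to (0.443, 0.3568, 0.065) n 6 ('each', [[-0.002, -0.005, 0.416], [0.0, 0.0, -0.0]])
to (0.443, 0.3568, 0.05) n 3 ('each', [[-0.0, 0.0, 0.067], [0.0, 0.0, 0.0]])
```

```bash
python3 -m handwheel '[[-1,[0,-0.005,0.416],[0,0,0]],[-1,[0,-0.005,0.416],[0,0,0]],[-1,[0,-0.005,0.416],[0,0,0]],[-1,[0,-0.005,0.416],[0,0,0]],[-1,[0,-0.005,0.416],[0,0,0]],[-1,[0,0,0.3],[0,0,0]],[-1,[0,0,0.1],[0,0,0]],[-1,[0,0,0],[0,0,0]]]'
python3 -m handwheel '[[-1,[0,0,0.05],[0,0,0]],[-1,[0,0,0.05],[0,0,0]],[-1,[0,0,0.05],[0,0,0]],[-1,[0,0,0],[0,0,0]],[-1,[0,0,0],[0,0,0]]]'
```

```text
time: 14.0
ee_pos: [0.4438, 0.3549, 0.0651]
tool_rot: [3.139, 0.002, -0.073]
ft_force: [-0.3, -0.5, -3.3]
gripper_width: 0.0212
grip_force: 60.9
time: 14.5
ee_pos: [0.4441, 0.3564, 0.0551]
tool_rot: [3.14, -0.0, -0.072]
ft_force: [0.4, -0.1, -4.5]
gripper_width: 0.0214
grip_force: 60.8
```

```bash
python3 -m handwheel '[[-1,[0,0,0.03],[0,0,0]],[-1,[0,0,0.03],[0,0,0]],[-1,[0,0,0],[0,0,0]]]' | sed -n '2p;4p'; python3 -m handwheel '[[-1,[0,0,0.02],[0,0,0]],[-1,[0,0,0.02],[0,0,0]],[-1,[0,0,0],[0,0,0]]]'| sed -n '2p;4p'
```

```text
ee_pos: [0.4437, 0.3562, 0.0499]
ft_force: [-1.0, 0.6, -3.2]
ee_pos: [0.4442, 0.3564, 0.0476]
ft_force: [-0.5, -0.4, -0.5]
```

Contact at z ≈ 0.0476, the same height it was gripped at. I release, back up, then look.

```bash
python3 -m handwheel '[[0,[0,0,0.01],[0,0,0]],[0.5,[0,0,0],[0,0,0]],[1,[0,0,0],[0,0,0]],[1,[0,0,0],[0,0,0]],[1,[0,0,0],[0,0,0]],[1,[0,0,0],[0,0,0]]]'
python3 -m handwheel '[[1,[0,0,-0.3],[0,0,0]],[1,[0,0,-0.6],[0,0,0]],[1,[0,0,-0.6],[0,0,0]],[1,[0,0,-0.6],[0,0,0]],[1,[0,0,-0.6],[0,0,0]],[1,[0,0,0],[0,0,0]],[1,[0,0,0],[0,0,0]]]'
python3 - <<'E'
from models import *
for n in("scene","top"):
    camera(n);P=camera_params(n)
    for r in silhouettes(n,"palmette1"): c,y,l,w=mask_pose(r["region"],P,.012); print(n,np.round(r["point"]),round(r["confidence"],2),np.round([*c,y,l,w],3))
    if n=="scene":
        r=silhouettes(n,"tray"); print("tray",fit(TRAY,[(cv2.morphologyEx(r[0]["region"].astype(np.uint8),cv2.MORPH_CLOSE,np.ones((9,9)))>0,P)],[.436,.263,-1.64],.003))
im=np.hstack([camera("scene")[60:340,0:370],camera("top")[60:340,140:512]]); cv2.imwrite("pics/back.png",im[...,::-1])
E
```

```text
time: 15.7
ee_pos: [0.4441, 0.3563, 0.0467]
tool_rot: [3.14, -0.0, -0.072]
ft_force: [0.2, 0.5, 0.4]
gripper_width: 0.0853
grip_force: 0.0
time: 16.4
ee_pos: [0.4449, 0.3571, 0.2511]
tool_rot: [-3.141, -0.003, -0.072]
ft_force: [0.1, -0.2, -0.7]
gripper_width: 0.0854
grip_force: 0.0
scene [178. 192.] 0.79 [ 0.349  0.021 -2.004  0.104  0.07 ]
scene [248. 263.] 0.74 [0.661 0.079 0.487 0.107 0.067]
scene [133. 328.] 0.72 [ 0.402  0.494 -1.449  0.114  0.068]
scene [223. 306.] 0.69 [0.661 0.217 0.568 0.104 0.068]
scene [233.  50.] 0.52 [ 0.316 -0.395  2.579  0.094  0.06 ]
tray (array([ 0.43679391,  0.26158327, -1.66678712]), np.float64(0.047721410146173704))
top [243. 112.] 0.83 [ 0.401  0.495 -1.574  0.11   0.06 ]
top [268. 279.] 0.67 [ 0.347  0.021 -1.973  0.105  0.059]
top [160. 210.] 0.56 [0.657 0.216 0.535 0.102 0.052]
top [159. 259.] 0.55 [0.656 0.077 0.449 0.108 0.06 ]
top [234. 195.] 0.38 [0.439 0.258 0.612 0.297 0.257]
top [246. 231.] 0.26 [0.425 0.213 0.232 0.306 0.246]
```

View pics/back.png

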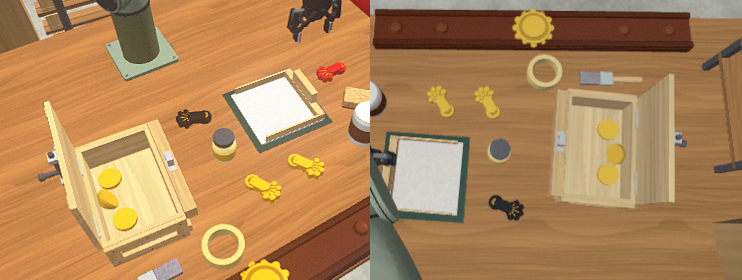

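The empty tray is flat on its mat and the three bosses lie in the crate. The left palmette has been knocked to about (0.66,0.217), and the other is unchanged at (0.658,0.078). Next is a close wrist look at both.

```bash
python3 plan.py '((.573,.165,.25),(np.pi,0,.54),6),'
```

```text
t 16.8 at [0.4435 0.3562 0.2475] [ 3.138e+00  3.000e-03 -7.200e-02] w 0.0854 F [-0.2  0.3  0.3] q [ 0.53  0.19  1.54 -0.    1.41  2.17]
to (0.573, 0.165, 0.25) n 6 [[[0.318, 0.403, -0.005], [0.0, 0.001, -0.13]], [[0.275, 0.433, -0.005], [0.0, 0.001, -0.13]], [[0.229, 0.459, -0.005], [0.0, 0.001, -0.13]], [[0.181, 0.48, -0.005], [0.0, 0.001, -0.13]], [[0.132, 0.496, -0.005], [0.0, 0.001, -0.13]], [[0.08, 0.507, -0.005], [0.0, 0.001, -0.13]]]
```

```bash
python3 -m handwheel '[[1,[0.318,0.403,0],[0,0,-0.13]],[1,[0.275,0.433,0],[0,0,-0.13]],[1,[0.229,0.459,0],[0,0,-0.13]],[1,[0.181,0.48,0],[0,0,-0.13]],[1,[0.132,0.496,0],[0,0,-0.13]],[1,[0.08,0.507,0],[0,0,-0.13]],[1,[0,0,0],[0,0,0]],[1,[0,0,0],[0,0,0]]]'
cat > palm.py <<'E'
from h import *
def palm(zs=(.012,),save=None):
    P=camera_params("wrist"); im=camera("wrist")
    if save: cv2.imwrite(save,im[...,::-1])
    out=[]
    for r in silhouettes("wrist","palmette1"):
        M=r["region"]; col=im[M].mean(0); v=np.argwhere(M)[:,::-1]; w=onz(v,P,.014)[:,:2]
        c,y,l,wd=mask_pose(M,P,.014); d=np.array([np.cos(y),np.sin(y)]); a=(w-c)@d; foot=c+d*a.min()
        g=foot+d*.044
        out.append((r["point"],P)); print(np.round(r["point"]),round(r["confidence"],2),"rgb",np.round(col),"c",np.round(c,4),"yaw",round(y,3),"len",round(l,3),"wid",round(wd,3),"grip",np.round(g,4))
    return out
E
python3 -c "
from palm import *
palm(save='pics/w2.png')"
python3 -m handwheel '[[1,[-0.4,0.4,0],[0,0,0]],[1,[-0.4,0.4,0],[0,0,0]],[1,[0,0,0],[0,0,0]],[1,[0,0,0],[0,0,0]]]' >/dev/null
python3 -c "
from palm import *
palm()"
```

```text
time: 17.55
ee_pos: [0.5737, 0.1647, 0.2485]
tool_rot: [3.141, 0.002, 0.538]
ft_force: [0.4, -0.0, -0.1]
gripper_width: 0.0855
grip_force: 0.0
[142. 339.] 0.88 rgb [207. 154.  42.] c [0.658  0.0809] yaw 0.481 len 0.104 wid 0.064 grip [0.6468 0.0751]
[306. 252.] 0.75 rgb [30. 24. 17.] c [0.3646 0.0508] yaw 1.233 len 0.062 wid 0.048 grip [0.3677 0.0596]
[161.  16.] 0.68 rgb [142.  29.  21.] c [0.4045 0.4652] yaw -0.053 len 0.07 wid 0.054 grip [0.4099 0.4649]
[ 81. 257.] 0.62 rgb [209. 156.  44.] c [0.66   0.2193] yaw 0.588 len 0.105 wid 0.058 grip [0.6491 0.212 ]
[364. 420.] 0.49 rgb [201. 151.  44.] c [ 0.417 -0.282] yaw -2.071 len 0.083 wid 0.03 grip [ 0.4156 -0.2844]
[286. 224.] 0.95 rgb [29. 23. 18.] c [0.3506 0.0241] yaw -2.022 len 0.113 wid 0.068 grip [0.3561 0.0356]
[ 95. 299.] 0.65 rgb [211. 158.  44.] c [0.6589 0.0805] yaw 0.48 len 0.105 wid 0.058 grip [0.647  0.0743]
```

View pics/w2.png

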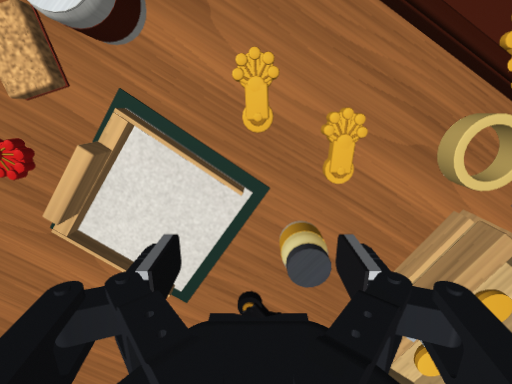

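The wrist view shows both gold palmettes, at (257,90) and (343,145), with clear space around them. The wrist measurements agree within 1 mm from two places.

```bash
python3 plan.py '((.649,.2125,.10),(np.pi,0,.58),5),((.649,.2125,.013),None,5)'
```

```text
t 18.1 at [0.553  0.0846 0.2497] [3.141 0.    0.542] w 0.0856 F [ 0.9  0.3 -0.1] q [-0.    0.17  1.57 -0.    1.41  1.03]
to (0.649, 0.2125, 0.1) n 5 [[[0.395, -0.16, 0.399], [0.0, 0.0, -0.01]], [[0.397, -0.157, 0.399], [0.0, 0.0, -0.01]], [[0.398, -0.154, 0.399], [0.0, 0.0, -0.01]], [[0.399, -0.151, 0.399], [0.0, 0.0, -0.01]], [[0.4, -0.148, 0.399], [0.0, 0.0, -0.01]]]
to (0.649, 0.2125, 0.013) n 5 ('each', [[0.0, 0.0, 0.232], [0.0, 0.0, 0.0]])
```

```bash
python3 -m handwheel '[[1,[0.395,-0.16,0.4],[0,0,-0.01]],[1,[0.397,-0.157,0.4],[0,0,-0.01]],[1,[0.398,-0.154,0.4],[0,0,-0.01]],[1,[0.399,-0.151,0.4],[0,0,-0.01]],[1,[0.4,-0.148,0.4],[0,0,-0.01]],[1,[0,0,0],[0,0,0]],[1,[0,0,0],[0,0,0]]]'
python3 -m handwheel '[[1,[0,0,0.23],[0,0,0]],[1,[0,0,0.23],[0,0,0]],[1,[0,0,0.23],[0,0,0]],[1,[0,0,0.23],[0,0,0]],[1,[0,0,0.15],[0,0,0]],[1,[0,0,0],[0,0,0]],[1,[0,0,0],[0,0,0]]]'
python3 plan.py '((.649,.2125,.013),(np.pi,0,.58),1),'
```

```text
time: 18.85
ee_pos: [0.6478, 0.2125, 0.097]
tool_rot: [-3.141, 0.005, 0.583]
ft_force: [0.3, -1.0, 0.2]
gripper_width: 0.0857
grip_force: 0.0
time: 19.55
ee_pos: [0.6492, 0.2105, 0.0187]
tool_rot: [3.141, 0.001, 0.58]
ft_force: [-0.7, -0.2, 0.6]
gripper_width: 0.0852
grip_force: 0.0
t 19.6 at [0.6492 0.2105 0.0187] [3.141e+00 1.000e-03 5.800e-01] w 0.0852 F [-0.7 -0.2  0.6] q [ 0.19  0.66  1.39 -0.    1.09  1.18]
to (0.649, 0.2125, 0.013) n 1 [[[0.012, -0.024, 0.076], [0.001, 0.002, -0.0]]]
```

```bash
python3 -m handwheel '[[1,[0.012,-0.02,0.07],[0,0,0]],[0.2,[0,0,0],[0,0,0]],[-0.3,[0,0,0],[0,0,0]],[-1,[0,0,0],[0,0,0]],[-1,[0,0,0],[0,0,0]],[-1,[0,0,0],[0,0,0]],[-1,[0,0,0],[0,0,0]]]'
python3 -m handwheel '[[-1,[0,0,-0.15],[0,0,0]],[-1,[0,0,-0.5],[0,0,0]],[-1,[0,0,-0.6],[0,0,0]],[-1,[0,0,-0.6],[0,0,0]],[-1,[0,0,-0.6],[0,0,0]],[-1,[0,0,-0.5],[0,0,0]],[-1,[0,0,0],[0,0,0]]]'
python3 - <<'E'
from h import *
from plan import plan
cr=np.array([.51,-.2245]);R=rz(-.095)[:2,:2]
for n in("top","scene"):
    camera(n); print(n,[(np.round(R.T@(onz(r["point"][::-1],camera_params(n),.035)[0,:2]-cr),3).tolist(),round(r["confidence"],2)) for r in spot_in(n,"boss1")])
A=cr+R@[.06,.04]; B=cr+R@[-.075,.04]; print(A,B)
plan((np.r_[A,.25],(np.pi,0,-.095),11),(np.r_[A,.06],None,6))
E
```

```text
time: 20.25
ee_pos: [0.65, 0.2126, 0.0148]
tool_rot: [3.14, -0.001, 0.58]
ft_force: [-0.9, 0.2, 3.6]
gripper_width: 0.0303
grip_force: 52.4
time: 20.95
ee_pos: [0.6531, 0.2135, 0.2444]
tool_rot: [3.135, -0.013, 0.58]
ft_force: [0.5, 0.3, 0.1]
gripper_width: 0.0301
grip_force: 52.6
top [([0.071, -0.038], 0.89), ([-0.003, -0.063], 0.62)]
scene [([-0.065, -0.047], 0.94), ([-0.0, -0.07], 0.83), ([0.065, -0.035], 0.77)]
[ 0.57352374 -0.19037179] [ 0.43913247 -0.17756608]
t 21.1 at [0.6478 0.2124 0.2328] [-3.141  0.005  0.58 ] w 0.0307 F [-0.6  0.8 -0.5] q [ 0.19  0.44  1.25 -0.    1.45  1.18]
to [ 0.57352374 -0.19037179  0.25      ] n 11 [[[-0.343, 0.359, -0.019], [0.0, 0.001, 0.078]], [[-0.32, 0.379, -0.019], [0.0, 0.001, 0.078]], [[-0.296, 0.398, -0.02], [0.0, 0.001, 0.078]], [[-0.271, 0.416, -0.02], [0.0, 0.001, 0.078]], [[-0.245, 0.432, -0.02], [0.0, 0.001, 0.078]], [[-0.219, 0.446, -0.02], [0.0, 0.001, 0.078]], [[-0.191, 0.458, -0.02], [0.0, 0.001, 0.078]], [[-0.162, 0.469, -0.02], [0.0, 0.001, 0.078]], [[-0.133, 0.478, -0.021], [0.0, 0.001, 0.078]], [[-0.104, 0.486, -0.021], [0.0, 0.001, 0.078]], [[-0.074, 0.491, -0.021], [0.0, 0.001, 0.078]]]
to [ 0.57352374 -0.19037179  0.06      ] n 6 ('each', [[-0.0, 0.0, 0.422], [0.0, 0.0, 0.0]])
```

```bash
python3 -m handwheel '[[-1,[-0.343,0.359,0],[0,0,0.078]],[-1,[-0.32,0.379,-0.02],[0,0,0.078]],[-1,[-0.296,0.398,-0.02],[0,0,0.078]],[-1,[-0.271,0.416,-0.02],[0,0,0.078]],[-1,[-0.245,0.432,-0.02],[0,0,0.078]],[-1,[-0.219,0.446,-0.02],[0,0,0.078]],[-1,[-0.191,0.458,-0.02],[0,0,0.078]],[-1,[-0.162,0.469,-0.02],[0,0,0.078]]]' >/dev/null
python3 -m handwheel '[[-1,[-0.133,0.478,-0.02],[0,0,0.078]],[-1,[-0.104,0.486,-0.02],[0,0,0.078]],[-1,[-0.074,0.491,-0.02],[0,0,0.078]],[-1,[0,0.05,0],[0,0,0]],[-1,[0,0,0],[0,0,0]],[-1,[0,0,0],[0,0,0]],[-1,[0,0,0],[0,0,0]]]'
python3 plan.py '((.5728,-.1973,.15),(np.pi,0,-.095),3),((.5728,-.1973,.04),None,4)'
```

```text
time: 22.65
ee_pos: [0.5747, -0.1922, 0.2498]
tool_rot: [3.141, 0.002, -0.092]
ft_force: [-0.8, 0.3, -1.4]
gripper_width: 0.0304
grip_force: 52.7
t 22.6 at [ 0.5747 -0.1922  0.2498] [ 3.141e+00  2.000e-03 -9.200e-02] w 0.0304 F [-0.8  0.3 -1.4] q [-0.46  0.26  1.45 -0.    1.43  1.2 ]
to (0.5728, -0.1973, 0.15) n 3 [[[-0.006, 0.023, 0.443], [0.0, 0.001, 0.001]], [[-0.006, 0.023, 0.443], [0.0, 0.001, 0.001]], [[-0.006, 0.023, 0.443], [0.0, 0.001, 0.001]]]
to (0.5728, -0.1973, 0.04) n 4 ('each', [[-0.0, -0.0, 0.367], [0.0, 0.0, 0.0]])
```

```bash
python3 - <<'E'
from models import *
P=camera_params("wrist"); im=camera("wrist")[...,::-1].copy()
T=lambda p:proj(p@rz(-.095).T+[.51,-.2245,0],P)
for p in [box(-135,135,-85,85,12,95)*m,box(-147,147,97,129,95,107)*m,box(-14,14,105,121,107,135)*m]:
    q=np.round(T(p)).astype(int)
    for i in range(8):
        for j in(1,2,4):
            if i<i^j: cv2.line(im,q[i].tolist(),q[i^j].tolist(),(255,0,0),1)
cv2.imwrite("pics/w3.png",im)
E
```

```text
(no output)
```

View pics/w3.png

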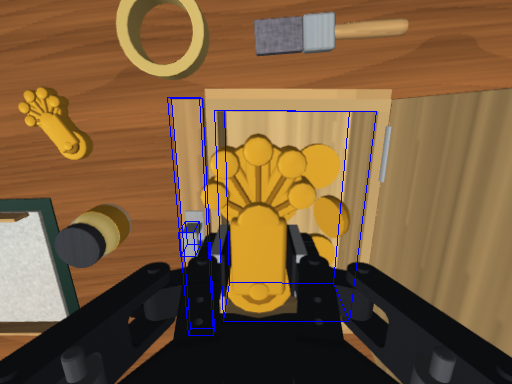

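The overlay lies on the crate to within a few millimetres; the crate may be ~4 mm farther in +x than my model. The three bosses are at the right (hinge) half, and the held palmette is over the free half. I lower it in.

```bash
python3 -m handwheel '[[-1,[0,0.023,0.44],[0,0,0]],[-1,[0,0.023,0.44],[0,0,0]],[-1,[0,0.023,0.44],[0,0,0]],[-1,[0,0,0.37],[0,0,0]],[-1,[0,0,0.37],[0,0,0]],[-1,[0,0,0.37],[0,0,0]],[-1,[0,0,0.3],[0,0,0]],[-1,[0,0,0],[0,0,0]]]'
python3 -m handwheel '[[-0.3,[0,0,0.05],[0,0,0]],[0,[0,0,0],[0,0,0]],[0.1,[0,0,0],[0,0,0]],[0.1,[0,0,0],[0,0,0]],[0.1,[0,0,0],[0,0,0]]]'
python3 -m handwheel '[[0.1,[0,0,-0.4],[0,0,0]],[0.1,[0,0,-0.6],[0,0,0]],[0.1,[0,0,-0.6],[0,0,0]],[1,[0,0,-0.6],[0,0,0]],[1,[0,0,-0.6],[0,0,0]],[1,[0,0,0],[0,0,0]]]'
python3 plan.py '((.62,-.02,.24),(np.pi,0,.2),6),((.647,.0745,.10),(np.pi,0,.48),5)'
```

```text
time: 23.5
ee_pos: [0.573, -0.1997, 0.0434]
tool_rot: [3.138, 0.004, -0.092]
ft_force: [-0.8, -2.8, 0.1]
gripper_width: 0.0303
grip_force: 58.4
time: 24.0
ee_pos: [0.578, -0.2057, 0.0466]
tool_rot: [3.129, -0.01, -0.093]
ft_force: [-2.7, -16.5, 7.0]
gripper_width: 0.0469
grip_force: 0.0
time: 24.6
ee_pos: [0.5792, -0.1998, 0.2622]
tool_rot: [3.134, -0.017, -0.092]
ft_force: [0.1, -0.1, 0.8]
gripper_width: 0.0854
grip_force: 0.0
t 24.6 at [ 0.5792 -0.1998  0.2622] [ 3.134 -0.017 -0.092] w 0.0854 F [ 0.1 -0.1  0.8] q [-0.47  0.26  1.43 -0.    1.43  1.19]
to (0.62, -0.02, 0.24) n 6 [[[0.053, -0.407, 0.047], [0.002, -0.003, -0.062]], [[0.073, -0.403, 0.048], [0.002, -0.003, -0.062]], [[0.092, -0.399, 0.048], [0.002, -0.003, -0.062]], [[0.112, -0.394, 0.048], [0.002, -0.003, -0.062]], [[0.131, -0.388, 0.049], [0.002, -0.003, -0.062]], [[0.15, -0.381, 0.049], [0.002, -0.003, -0.062]]]
to (0.647, 0.0745, 0.1) n 5 [[[0.121, -0.233, 0.373], [-0.0, 0.0, -0.071]], [[0.133, -0.226, 0.373], [-0.0, 0.0, -0.071]], [[0.146, -0.218, 0.373], [-0.0, 0.0, -0.071]], [[0.158, -0.209, 0.373], [-0.0, 0.0, -0.071]], [[0.169, -0.2, 0.373], [-0.0, 0.0, -0.071]]]
```

```bash
python3 -m handwheel '[[1,[0.053,-0.407,0.047],[0,0,-0.062]],[1,[0.073,-0.403,0.048],[0,0,-0.062]],[1,[0.092,-0.399,0.048],[0,0,-0.062]],[1,[0.112,-0.394,0.048],[0,0,-0.062]],[1,[0.131,-0.388,0.049],[0,0,-0.062]],[1,[-0.5,-0.381,0.049],[0,0,-0.062]],[1,[-0.4,0,0],[0,0,-0.062]],[1,[0,0,0],[0,0,0]]]'
python3 - <<'E'
from palm import *
palm()
for n in("scene","top"):
    im=camera(n);P=camera_params(n); cv2.imwrite(f"pics/{n}5.png",im[...,::-1])
    for r in silhouettes(n,"palmette1"): c,y,l,w=mask_pose(r["region"],P,.012); print(n,np.round(r["point"]),round(r["confidence"],2),np.round([*c,y,l,w],3))
from plan import plan
plan(((.647,.0745,.10),(np.pi,0,.48),5))
E
```

```text
time: 25.4
ee_pos: [0.534, -0.0302, 0.2287]
tool_rot: [-3.141, 0.005, 0.25]
ft_force: [0.0, 0.6, 0.1]
gripper_width: 0.0854
grip_force: 0.0
[161. 399.] 0.91 rgb [213. 161.  48.] c [ 0.5863 -0.2137] yaw -0.165 len 0.109 wid 0.057 grip [ 0.5729 -0.2114]
[277. 203.] 0.76 rgb [27. 21. 17.] c [0.3466 0.0113] yaw -2.222 len 0.097 wid 0.066 grip [0.3538 0.0208]
[ 40. 195.] 0.75 rgb [206. 154.  43.] c [0.6595 0.0796] yaw 0.507 len 0.107 wid 0.061 grip [0.6466 0.0724]
[294. 502.] 0.72 rgb [162. 133.  88.] c [ 0.4343 -0.4478] yaw -2.662 len 0.209 wid 0.132 grip [ 0.4646 -0.432 ]
[182.  53.] 0.5 rgb [204. 198. 186.] c [0.438  0.2336] yaw -0.066 len 0.232 wid 0.163 grip [0.3535 0.2392]
[203. 410.] 0.21 rgb [178. 146.  98.] c [ 0.5322 -0.2473] yaw -2.951 len 0.465 wid 0.405 grip [ 0.6583 -0.2229]
scene [132. 329.] 0.74 [ 0.402  0.491 -1.474  0.111  0.068]
scene [179. 198.] 0.69 [ 0.358  0.034 -1.814  0.092  0.073]
scene [268. 146.] 0.68 [ 0.568 -0.204 -0.067  0.082  0.056]
scene [248. 263.] 0.59 [0.66  0.077 0.441 0.104 0.063]
top [244. 113.] 0.92 [ 0.4    0.496 -1.58   0.11   0.06 ]
top [158. 259.] 0.9 [0.658 0.078 0.472 0.104 0.056]
top [177. 344.] 0.63 [ 0.618 -0.188  2.898  0.035  0.014]
top [264. 268.] 0.61 [0.357 0.047 1.134 0.062 0.04 ]
t 25.7 at [ 0.5389 -0.0326  0.2308] [ 3.14e+00 -1.00e-03  2.47e-01] w 0.0852 F [ 0.1 -0.8 -0.5] q [-0.22  0.14  1.64 -0.    1.36  1.1 ]
to (0.647, 0.0745, 0.1) n 5 [[[0.349, -0.207, 0.349], [0.001, -0.0, -0.059]], [[0.358, -0.19, 0.349], [0.001, -0.0, -0.059]], [[0.367, -0.173, 0.349], [0.001, -0.0, -0.059]], [[0.375, -0.156, 0.349], [0.001, -0.0, -0.059]], [[0.382, -0.138, 0.349], [0.001, -0.0, -0.059]]]
```

```bash
python3 -m handwheel '[[1,[0.349,-0.207,0.349],[0,0,-0.059]],[1,[0.358,-0.19,0.349],[0,0,-0.059]],[1,[0.367,-0.173,0.349],[0,0,-0.059]],[1,[0.375,-0.156,0.349],[0,0,-0.059]],[1,[0.382,-0.138,0.349],[0,0,-0.059]],[1,[0,0,0],[0,0,0]],[1,[0,0,0],[0,0,0]]]'
python3 plan.py '((.647,.0745,.014),(np.pi,0,.48),5),'
```

```text
time: 26.4
ee_pos: [0.6456, 0.0747, 0.0976]
tool_rot: [3.141, 0.003, 0.479]
ft_force: [0.4, -1.1, -0.3]
gripper_width: 0.0856
grip_force: 0.0
t 26.4 at [0.6456 0.0747 0.0976] [3.141e+00 3.000e-03 4.790e-01] w 0.0856 F [ 0.4 -1.1 -0.3] q [-0.02  0.5   1.46 -0.    1.19  1.08]
to (0.647, 0.0745, 0.014) n 5 ('each', [[0.004, 0.002, 0.223], [0.0, 0.001, -0.0]])
```

```bash
python3 -m handwheel '[[1,[0.01,0,0.22],[0,0,0]],[1,[0,0,0.22],[0,0,0]],[1,[0,0,0.22],[0,0,0]],[1,[0,0,0.22],[0,0,0]],[1,[0,0,0.2],[0,0,0]],[1,[0,0,0],[0,0,0]],[1,[0,0,0],[0,0,0]]]'
python3 -m handwheel '[[0.2,[0,0,0],[0,0,0]],[-0.3,[0,0,0],[0,0,0]],[-1,[0,0,0],[0,0,0]],[-1,[0,0,0],[0,0,0]],[-1,[0,0,0],[0,0,0]],[-1,[0,0,0],[0,0,0]]]'
python3 -m handwheel '[[-1,[0,0,-0.15],[0,0,0]],[-1,[0,0,-0.5],[0,0,0]],[-1,[0,0,-0.6],[0,0,0]],[-1,[0,0,-0.6],[0,0,0]],[-1,[0,0,-0.6],[0,0,0]],[-1,[0,0,-0.5],[0,0,0]],[-1,[0,0,0],[0,0,0]],[-1,[0,0,0],[0,0,0]]]'
python3 - <<'E'
from plan import *
cr=np.array([.512,-.2245]);R=rz(-.095)[:2,:2];B=np.round(cr+R@[-.07,.027],4)
plan((np.r_[B,.24],(np.pi,0,-.095),9),(np.r_[B,.065],None,5))
E
```

```text
time: 27.1
ee_pos: [0.646, 0.0747, 0.0175]
tool_rot: [3.141, 0.002, 0.479]
ft_force: [0.2, 0.2, -0.5]
gripper_width: 0.0855
grip_force: 0.0
time: 27.7
ee_pos: [0.6475, 0.0749, 0.0196]
tool_rot: [3.139, -0.001, 0.479]
ft_force: [-0.8, 0.2, 6.0]
gripper_width: 0.0288
grip_force: 53.0
time: 28.5
ee_pos: [0.6469, 0.075, 0.241]
tool_rot: [3.139, -0.001, 0.479]
ft_force: [-0.1, -0.7, -1.2]
gripper_width: 0.0288
grip_force: 53.4
t 28.5 at [0.6469 0.075  0.241 ] [ 3.139e+00 -1.000e-03  4.790e-01] w 0.0288 F [-0.1 -0.7 -1.2] q [-0.02  0.36  1.34 -0.    1.44  1.08]
to [ 0.4449 -0.191   0.24  ] n 9 [[[-0.447, 0.212, 0.001], [0.0, -0.0, 0.081]], [[-0.433, 0.24, 0.002], [0.0, -0.0, 0.081]], [[-0.417, 0.267, 0.002], [0.0, -0.0, 0.081]], [[-0.399, 0.293, 0.002], [0.0, -0.0, 0.081]], [[-0.379, 0.318, 0.002], [0.0, -0.0, 0.081]], [[-0.358, 0.341, 0.002], [0.0, -0.0, 0.081]], [[-0.336, 0.364, 0.002], [0.0, -0.0, 0.081]], [[-0.312, 0.384, 0.002], [0.0, -0.0, 0.081]], [[-0.287, 0.403, 0.002], [0.0, -0.0, 0.081]]]
to [ 0.4449 -0.191   0.065 ] n 5 ('each', [[0.0, -0.0, 0.467], [0.0, 0.0, 0.0]])
```

```bash
python3 -m handwheel '[[-1,[-0.447,0.212,0],[0,0,0.081]],[-1,[-0.433,0.24,0],[0,0,0.081]],[-1,[-0.417,0.267,0],[0,0,0.081]],[-1,[-0.399,0.293,0],[0,0,0.081]],[-1,[-0.379,0.318,0],[0,0,0.081]],[-1,[-0.358,0.341,0],[0,0,0.081]],[-1,[-0.336,0.364,0],[0,0,0.081]],[-1,[-0.312,0.384,0],[0,0,0.081]]]' >/dev/null
python3 -m handwheel '[[-1,[-0.287,0.403,0],[0,0,0.081]],[-1,[0,0,0],[0,0,0]],[-1,[0,0,0],[0,0,0]]]'
python3 plan.py '((.4449,-.191,.15),(np.pi,0,-.095),2),((.4449,-.191,.065),None,3)'
```

```text
time: 29.6
ee_pos: [0.4431, -0.1908, 0.2378]
tool_rot: [-3.141, 0.004, -0.095]
ft_force: [-1.1, 0.4, -0.9]
gripper_width: 0.0291
grip_force: 53.4
t 29.6 at [ 0.4431 -0.1908  0.2378] [-3.141  0.004 -0.095] w 0.0291 F [-1.1  0.4 -0.9] q [-0.59  0.01  1.76 -0.    1.37  1.08]
to (0.4449, -0.191, 0.15) n 2 [[[0.014, 0.001, 0.585], [-0.001, 0.002, -0.0]], [[0.013, 0.001, 0.585], [-0.001, 0.002, -0.0]]]
to (0.4449, -0.191, 0.065) n 3 ('each', [[0.0, -0.0, 0.378], [0.0, 0.0, 0.0]])
```

```bash
python3 -m handwheel '[[-1,[0,0,0.4],[0,0,0]],[-1,[0,0,0.4],[0,0,0]],[-1,[0,0,0.4],[0,0,0]],[-1,[0,0,0.4],[0,0,0]],[-1,[0,0,0.4],[0,0,0]],[-1,[0,0,0.25],[0,0,0]],[-1,[0,0,0],[0,0,0]],[-1,[0,0,0],[0,0,0]]]'
python3 -m handwheel '[[-0.3,[0,0,0],[0,0,0]],[-0.15,[0,0,0],[0,0,0]],[-0.1,[0,0,0],[0,0,0]],[-0.1,[0,0,0],[0,0,0]]]'
python3 -m handwheel '[[-0.1,[0,0,-0.4],[0,0,0]],[-0.1,[0,0,-0.6],[0,0,0]],[-0.1,[0,0,-0.6],[0,0,0]],[-0.1,[0,0,-0.6],[0,0,0]],[-0.1,[0,0,-0.6],[0,0,0]],[-0.1,[0,0,-0.3],[0,0,0]],[-0.1,[0,0,0],[0,0,0]]]'
python3 - <<'E'
from h import *
im=np.hstack([camera("scene")[120:360,0:330],camera("wrist")[60:300,100:]]); cv2.imwrite("pics/in.png",im[...,::-1])
E
```

```text
time: 30.4
ee_pos: [0.4446, -0.1902, 0.0706]
tool_rot: [3.141, 0.002, -0.092]
ft_force: [0.1, 0.3, -0.6]
gripper_width: 0.0286
grip_force: 53.4
time: 30.8
ee_pos: [0.4451, -0.1917, 0.072]
tool_rot: [3.139, -0.002, -0.094]
ft_force: [0.3, -0.9, -0.8]
gripper_width: 0.0386
grip_force: 0.0
time: 31.5
ee_pos: [0.4467, -0.1924, 0.3091]
tool_rot: [3.135, -0.01, -0.094]
ft_force: [-0.1, 0.1, 0.9]
gripper_width: 0.0383
grip_force: 0.0
```

View pics/in.png

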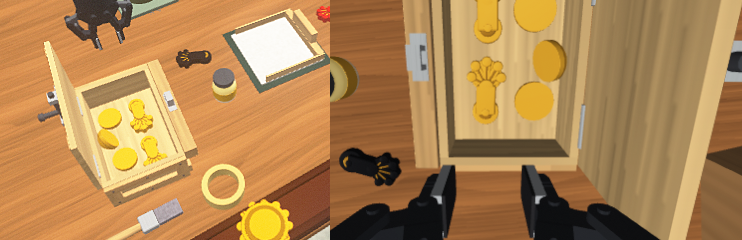

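Everything is in the crate: three bosses on the hinge side and two palmettes on the keeper side, all below the rim. Next I move behind the lid with the fingers shut.

```bash
cat > lid.py <<'E'
from plan import *
cr=np.array([.512,-.2245]);a=-.095;R2=rz(a)[:2,:2]
def W(x,y,z): return np.round(np.r_[cr+R2@[x,y],z],4)
def tip(phi,r=.165,x=-.095,d=.002): c,s=np.cos(phi),np.sin(phi); return W(x,-.097+r*c-.012*s-.0145+d*s,.0955+r*s+.012*c+.008-d*c)
E
python3 - <<'E'
from lid import *
plan((np.r_[get_obs()["ee_pos"][:2],.43],(np.pi,0,a),3),(W(-.095,-.18,.43),None,5),(W(-.095,-.18,.272),None,5),(W(-.095,-.1215,.268),None,4))
from models import *
# lid angle from the scene/top mask
V=[]
for n in("scene",):
    camera(n); r=silhouettes(n,"lid"); print([(x["confidence"],x["region"].sum(),x["point"]) for x in r]); M=r[0]["region"]; P=camera_params(n)
    for ph in np.arange(1.4,1.95,.05):
        m1=render(CR(ph)[2:],[.512,-.2245,-.095,0],P); print(round(ph,2),round((m1&M).sum()/(m1|M).sum(),3),end=" ")
E
```

```text
t 31.6 at [ 0.4445 -0.191   0.3038] [ 3.14e+00 -1.00e-03 -9.40e-02] w 0.0385 F [ 0.5 -0.1 -0.3] q [-0.58 -0.04  1.67 -0.    1.51  1.08]
to [ 0.44449007 -0.19099664  0.43      ] n 3 ('each', [[0.0, 0.001, -0.561], [0.001, -0.0, 0.0]])
to [ 0.4004 -0.3947  0.43  ] n 5 ('each', [[-0.066, 0.552, 0.0], [0.0, 0.0, 0.0]])
to [ 0.4004 -0.3947  0.272 ] n 5 ('each', [[0.0, -0.0, 0.421], [0.0, 0.0, 0.0]])
to [ 0.4059 -0.3364  0.268 ] n 4 ('each', [[-0.0, -0.195, 0.013], [0.0, 0.0, 0.0]])
[(0.95, np.int64(2699), [233.7, 67.4]), (0.55, np.int64(435), [239.3, 111.4])]
1.4 0.107 1.45 0.217 1.5 0.411 1.55 0.645 1.6 0.732 1.65 0.626 1.7 0.534 1.75 0.461 1.8 0.413 1.85 0.372 1.9 0.339
```

```bash
python3 -m handwheel '[[-1,[0,0,-0.56],[0,0,0]],[-1,[0,0,-0.56],[0,0,0]],[-1,[0,0,-0.56],[0,0,0]],[-1,[-0.066,0.552,0],[0,0,0]],[-1,[-0.066,0.552,0],[0,0,0]],[-1,[-0.066,0.552,0],[0,0,0]],[-1,[-0.066,0.552,0],[0,0,0]],[-1,[-0.066,0.552,0],[0,0,0]]]'
python3 -m handwheel '[[-1,[0,0,0.42],[0,0,0]],[-1,[0,0,0.42],[0,0,0]],[-1,[0,0,0.42],[0,0,0]],[-1,[0,0,0.42],[0,0,0]],[-1,[0,0,0.42],[0,0,0]],[-1,[0,0,0],[0,0,0]],[-1,[0,0,0],[0,0,0]]]'
python3 - <<'E'
from lid import *
im=np.hstack([camera("scene")[60:340,0:370],camera("top")[60:340,140:512]]); cv2.imwrite("pics/behind.png",im[...,::-1])
plan((tip(1.6),(np.pi,0,a),5))
E
```

```text
time: 32.5
ee_pos: [0.3998, -0.3957, 0.4273]
tool_rot: [-3.14, 0.003, -0.094]
ft_force: [-0.0, 0.2, 0.3]
gripper_width: 0.0
grip_force: 0.0
time: 33.2
ee_pos: [0.4, -0.3941, 0.2709]
tool_rot: [-3.14, 0.003, -0.094]
ft_force: [0.7, -0.1, 1.0]
gripper_width: -0.0004
grip_force: 0.0
t 33.3 at [ 0.4012 -0.3955  0.2741] [ 3.138e+00 -2.000e-03 -9.400e-02] w -0.0 F [ 0.5 -0.5  0.3] q [-0.93  0.15  1.53 -0.    1.45  0.73]
to [ 0.4054 -0.3412  0.2681] n 5 ('each', [[-0.002, -0.145, 0.016], [0.001, -0.0, 0.0]])
```

View pics/behind.png

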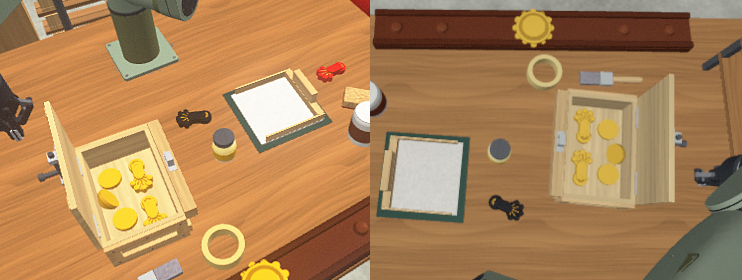

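The shut gripper is behind the lid's outer face, on the robot's side and clear of the bolt. All five fittings are in the crate.

```bash
python3 -m handwheel '[[-1,[0,-0.145,0.016],[0,0,0]],[-1,[0,-0.145,0.016],[0,0,0]],[-1,[0,-0.145,0.016],[0,0,0]],[-1,[0,-0.145,0.016],[0,0,0]],[-1,[0,-0.145,0.016],[0,0,0]],[-1,[0,0,0],[0,0,0]]]'
python3 - <<'E'
from lid import *
plan(*[(tip(p),(np.pi,0,a),n) for p,n in ((1.6,1),(1.4,3),(1.2,3),(1.0,3),(.8,3),(.6,3),(.4,3),(.2,3),(.0,4))])
E
```

```text
time: 33.9
ee_pos: [0.4059, -0.339, 0.2664]
tool_rot: [3.14, 0.0, -0.092]
ft_force: [-0.1, 0.0, -0.1]
gripper_width: -0.0001
grip_force: 0.0
t 33.9 at [ 0.4059 -0.339   0.2664] [ 3.14   0.    -0.092] w -0.0001 F [-0.1  0.  -0.1] q [-0.86  0.09  1.62 -0.    1.43  0.8 ]
to [ 0.4054 -0.3412  0.2681] n 1 [[[-0.004, 0.029, -0.022], [0.002, 0.0, 0.004]]]
to [ 0.4086 -0.3084  0.2678] n 3 ('each', [[0.0, -0.146, 0.001], [0.0, 0.0, 0.0]])
to [ 0.4116 -0.2762  0.2609] n 3 ('each', [[-0.0, -0.144, 0.031], [0.0, -0.0, -0.0]])
to [ 0.4145 -0.2461  0.2477] n 3 ('each', [[0.0, -0.134, 0.059], [-0.0, 0.0, 0.0]])
to [ 0.4171 -0.2192  0.2288] n 3 ('each', [[0.0, -0.12, 0.084], [-0.0, 0.0, 0.0]])
to [ 0.4192 -0.1965  0.2049] n 3 ('each', [[-0.0, -0.101, 0.106], [-0.0, 0.0, 0.0]])
to [ 0.4209 -0.1791  0.177 ] n 3 ('each', [[0.0, -0.078, 0.124], [-0.0, 0.0, 0.0]])
to [ 0.422  -0.1675  0.1461] n 3 ('each', [[-0.0, -0.052, 0.137], [-0.0, 0.0, 0.0]])
to [ 0.4225 -0.1622  0.1135] n 4 ('each', [[-0.0, -0.018, 0.109], [-0.0, 0.0, 0.0]])
```

```bash
python3 -m handwheel '[[-1,[0,-0.14,0],[0,0,0]],[-1,[0,-0.14,0],[0,0,0]],[-1,[0,-0.14,0.02],[0,0,0]],[-1,[0,-0.14,0.03],[0,0,0]]]'
python3 -m handwheel '[[-1,[0,-0.144,0.03],[0,0,0]],[-1,[0,-0.14,0.04],[0,0,0]],[-1,[0,-0.134,0.06],[0,0,0]],[-1,[0,-0.134,0.06],[0,0,0]],[-1,[0,-0.13,0.07],[0,0,0]],[-1,[0,-0.12,0.084],[0,0,0]]]'
python3 -m handwheel '[[-1,[0,-0.12,0.084],[0,0,0]],[-1,[0,-0.11,0.09],[0,0,0]],[-1,[0,-0.1,0.106],[0,0,0]],[-1,[0,-0.1,0.106],[0,0,0]]]'
python3 plan.py '((.4192,-.1965,.2049),None,1),'
```

```text
time: 34.3
ee_pos: [0.4096, -0.3013, 0.2644]
tool_rot: [3.133, -0.001, -0.095]
ft_force: [-3.7, -5.2, 5.5]
gripper_width: 0.0003
grip_force: 3.2
time: 34.9
ee_pos: [0.4165, -0.2406, 0.2391]
tool_rot: [3.135, -0.004, -0.094]
ft_force: [-0.3, -2.2, 6.0]
gripper_width: -0.0001
grip_force: 2.8
time: 35.3
ee_pos: [0.4198, -0.2079, 0.2097]
tool_rot: [3.137, -0.004, -0.094]
ft_force: [0.2, -1.0, 5.5]
gripper_width: 0.0001
grip_force: 2.6
t 35.3 at [ 0.4198 -0.2079  0.2097] [ 3.137 -0.004 -0.094] w 0.0001 F [ 0.2 -1.   5.5] q [-0.64  0.    1.83 -0.    1.3   1.02]
to (0.4192, -0.1965, 0.2049) n 1 ('each', [[-0.022, -0.151, 0.064], [0.0, 0.0, 0.0]])
```

```bash
python3 -m handwheel '[[-1,[0,-0.13,0.1],[0,0,0]],[-1,[0,-0.11,0.12],[0,0,0]],[-1,[0,-0.09,0.124],[0,0,0]],[-1,[0,-0.08,0.124],[0,0,0]],[-1,[0,-0.06,0.13],[0,0,0]],[-1,[0,-0.05,0.137],[0,0,0]]]'
python3 -m handwheel '[[-1,[0,-0.05,0.137],[0,0,0]],[-1,[0,-0.02,0.12],[0,0,0]],[-1,[0,-0.02,0.1],[0,0,0]]]'
python3 plan.py '((.4225,-.1622,.1135),None,4),'
```

```text
time: 35.9
ee_pos: [0.422, -0.1677, 0.1517]
tool_rot: [3.14, -0.0, -0.094]
ft_force: [0.9, -4.3, 3.7]
gripper_width: -0.0002
grip_force: 1.8
time: 36.2
ee_pos: [0.4224, -0.1608, 0.1247]
tool_rot: [3.141, 0.001, -0.094]
ft_force: [0.1, -1.0, 3.5]
gripper_width: -0.0003
grip_force: 1.8
t 36.2 at [ 0.4224 -0.1608  0.1247] [ 3.141e+00  1.000e-03 -9.400e-02] w -0.0003 F [ 0.1 -1.   3.5] q [-0.56  0.08  1.95 -0.    1.12  1.11]
to (0.4225, -0.1622, 0.1135) n 4 ('each', [[0.001, 0.004, 0.037], [0.0, 0.0, 0.0]])
```

```bash
for i in 1 2; do python3 -m handwheel '[[-1,[0,0,0.04],[0,0,0]],[-1,[0,0,0.04],[0,0,0]],[-1,[0,0,0],[0,0,0]]]' | sed -n '2p;4p'; done; python3 -m handwheel '[[-1,[0,0,0.03],[0,0,0]],[-1,[0,0,0],[0,0,0]]]' | sed -n '2p;4p'
```

```text
ee_pos: [0.4217, -0.1608, 0.1189]
ft_force: [0.7, -0.5, 0.4]
ee_pos: [0.422, -0.161, 0.1154]
ft_force: [-5.8, 5.6, 17.4]
ee_pos: [0.4221, -0.161, 0.1152]
ft_force: [-12.2, 8.6, 32.0]
```

The lid is down: tip height 0.107 m, with the resistance of a hard stop. I back up and locate the bolt knob.

```bash
python3 -m handwheel '[[-1,[0,0,-0.2],[0,0,0]],[-1,[0,0,-0.5],[0,0,0]],[-1,[0,0,-0.6],[0,0,0]],[-1,[0,0.2,-0.6],[0,0,0]],[-1,[0,0.1,-0.4],[0,0,0]],[-1,[0,0,0],[0,0,0]],[-1,[0,0,0],[0,0,0]]]'
cat > knob.py <<'E'
from lid import *
L=[]
for n in("scene","top","wrist"):
    P=camera_params(n); im=camera(n)
    r=spot_in(n,"bolt_knob"); print(n,[(np.round(x["point"]).tolist(),round(x["confidence"],2)) for x in r],"expect c,r",np.round(proj(W(0,.025,.158),P)).tolist(),"home",np.round(proj(W(0,.06,.158),P)).tolist())
    if n!="top": 
        u,v=np.round(proj(W(0,.04,.14),P)[0]).astype(int); u=int(np.clip(u,100,411)); v=int(np.clip(v,90,293)); c=im[v-90:v+90,u-100:u+100]; L.append(cv2.resize(c,(400,360),interpolation=cv2.INTER_CUBIC))
cv2.imwrite("pics/knob.png",np.hstack(L)[...,::-1])
E
python3 knob.py
```

```text
time: 37.7
ee_pos: [0.4204, -0.184, 0.2841]
tool_rot: [3.139, -0.001, -0.094]
ft_force: [-1.1, -0.3, 0.5]
gripper_width: 0.0001
grip_force: 0.0
scene [] expect c,r [[133.0, 223.0]] home [[147.0, 218.0]]
top [([200.0, 364.0], 0.64)] expect c,r [[367.0, 199.0]] home [[353.0, 198.0]]
wrist [] expect c,r [[267.0, 84.0]] home [[228.0, 84.0]]
```

View pics/knob.png

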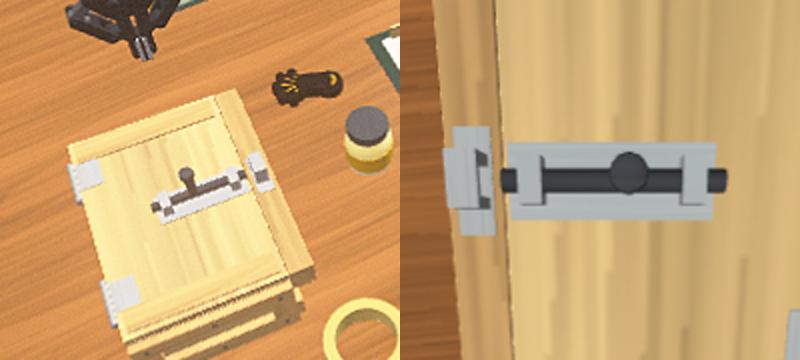

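The lid is shut with the bolt still drawn. The knob head is at crop (187,173) in the scene half and (228,173) in the wrist half, in line with the keeper.

```bash
python3 - <<'E'
from lid import *
pts={"scene":(93.5,86.5),"wrist":(114,86.5)};l=[]
for n,o in pts.items():
    P=camera_params(n);u,v=np.round(proj(W(0,.04,.14),P)[0]).astype(int); u=int(np.clip(u,100,411)); v=int(np.clip(v,90,293)); uv=(u-100+o[0],v-90+o[1]); l.append((uv,P)); print(n,uv,onz(uv,P,.159))
P=camera_params("top"); l3=l+[((364,200),P)]; print("top",onz((364,200),P,.15))
for k in(l,l3):
    X=tri(k); print("tri",X,"crate",R2.T@(X[:2]-cr))
plan((W(0,-.03,.28),(np.pi,0,a),4))
E
```

```text
scene (133.5, 221.5) [[ 0.51238734 -0.19688696  0.159     ]]
wrist (265, 86.5) [[ 0.51246449 -0.19808716  0.159     ]]
top [[ 0.51457047 -0.1946195   0.15      ]]
tri [ 0.51250941 -0.19749048  0.15927925] crate [-0.00205493  0.02693605]
tri [ 0.51246735 -0.19589937  0.1569552 ] crate [-0.00224773  0.028516  ]
t 38.0 at [ 0.4198 -0.183   0.2824] [ 3.142e+00  3.000e-03 -9.300e-02] w 0.0001 F [ 0.1  0.1 -0.6] q [-0.6  -0.08  1.76 -0.    1.47  1.06]
to [ 0.5092 -0.2544  0.28  ] n 4 ('each', [[0.319, 0.209, 0.007], [0.0, 0.001, 0.001]])
```

```bash
python3 -m handwheel '[[-1,[0.3,0.16,0],[0,0,0]],[-1,[0.32,0.16,0],[0,0,0]],[-1,[0.32,0.16,0],[0,0,0]],[-1,[0.26,0.16,0],[0,0,0]],[-1,[0,0,0],[0,0,0]],[-1,[0,0,0],[0,0,0]]]'
python3 - <<'E'
from lid import *
plan((W(-.002,-.018,.146),(np.pi,0,a),5),(W(-.002,.0385,.146),None,6))
E
```

```text
time: 38.6
ee_pos: [0.505, -0.2394, 0.2829]
tool_rot: [3.141, 0.002, -0.094]
ft_force: [0.5, 0.4, 0.5]
gripper_width: -0.0002
grip_force: 0.0
t 38.6 at [ 0.505  -0.2394  0.2829] [ 3.141e+00  2.000e-03 -9.400e-02] w -0.0002 F [0.5 0.4 0.5] q [-0.6   0.14  1.53 -0.    1.48  1.07]
to [ 0.5083 -0.2422  0.146 ] n 5 ('each', [[0.01, 0.006, 0.365], [0.0, 0.001, 0.0]])
to [ 0.5137 -0.186   0.146 ] n 6 ('each', [[0.0, -0.125, 0.0], [0.0, 0.0, 0.0]])
```

```bash
python3 -m handwheel '[[-1,[0.01,0.007,0.365],[0,0,0]],[-1,[0.01,0.006,0.365],[0,0,0]],[-1,[0.01,0.006,0.365],[0,0,0]],[-1,[0.01,0.006,0.365],[0,0,0]],[-1,[0.01,0.006,0.34],[0,0,0]],[-1,[0,0,0],[0,0,0]],[-1,[0,0,0],[0,0,0]]]'
python3 -m handwheel '[[-1,[0,-0.1,0],[0,0,0]],[-1,[0,-0.1,0],[0,0,0]],[-1,[0,-0.1,0],[0,0,0]],[-1,[0,-0.1,0],[0,0,0]],[-1,[0,0,0],[0,0,0]]]'
python3 - <<'E'
from lid import *
plan((W(-.002,.0385,.146),(np.pi,0,a),3)); print("crate",R2.T@(get_obs()["ee_pos"][:2]-cr))
E
```

```text
time: 39.3
ee_pos: [0.5083, -0.2421, 0.1492]
tool_rot: [3.141, 0.001, -0.093]
ft_force: [0.6, -0.6, 0.3]
gripper_width: -0.0003
grip_force: 0.0
time: 39.8
ee_pos: [0.5125, -0.2121, 0.1499]
tool_rot: [3.14, -0.001, -0.092]
ft_force: [0.5, -0.2, -0.5]
gripper_width: 0.0001
grip_force: 0.0
t 39.8 at [ 0.5125 -0.2121  0.1499] [ 3.14e+00 -1.00e-03 -9.20e-02] w 0.0001 F [ 0.5 -0.2 -0.5] q [-0.55  0.25  1.68 -0.    1.21  1.12]
to [ 0.5137 -0.186   0.146 ] n 3 ('each', [[-0.005, -0.116, 0.017], [0.001, -0.001, 0.001]])
crate [-0.00070174  0.0123918 ]
```

```bash
for i in 1 2 3; do python3 -m handwheel '[[-1,[0,-0.07,0.015],[0,0,0]],[-1,[0,-0.07,0],[0,0,0]]]' | sed -n '2p;4p'; done; python3 - <<'E'
from lid import *
print("crate",R2.T@(get_obs()["ee_pos"][:2]-cr))
E
```

```text
ee_pos: [0.5132, -0.2028, 0.1482]
ft_force: [0.1, -1.9, 2.5]
ee_pos: [0.514, -0.1918, 0.1467]
ft_force: [-0.3, -3.1, 1.6]
ee_pos: [0.5144, -0.1896, 0.1469]
ft_force: [-6.6, -34.3, -2.4]
crate [-0.00088541  0.03497816]
```

```bash
python3 -m handwheel '[[-1,[0,0.2,0],[0,0,0]],[-1,[0,0.2,0],[0,0,0]],[-1,[0,0,-0.5],[0,0,0]],[-1,[-0.3,0,-0.6],[0,0,0]],[-1,[-0.5,0,-0.6],[0,0,0]],[-1,[-0.4,0,-0.1],[0,0,0]],[-1,[0,0,0],[0,0,0]],[-1,[0,0,0],[0,0,0]]]'; python3 knob.py
```

```text
time: 41.2
ee_pos: [0.4277, -0.2028, 0.2734]
tool_rot: [3.141, -0.0, -0.094]
ft_force: [1.2, 0.2, -0.3]
gripper_width: 0.0001
grip_force: 0.0
scene [([226.0, 143.0], 0.7)] expect c,r [[133.0, 223.0]] home [[147.0, 218.0]]
top [([201.0, 359.0], 0.57), ([199.0, 354.0], 0.45)] expect c,r [[367.0, 199.0]] home [[353.0, 198.0]]
wrist [([103.0, 221.0], 0.63), ([106.0, 260.0], 0.62), ([126.0, 67.0], 0.32)] expect c,r [[245.0, 96.0]] home [[206.0, 96.0]]
```

View pics/knob.png

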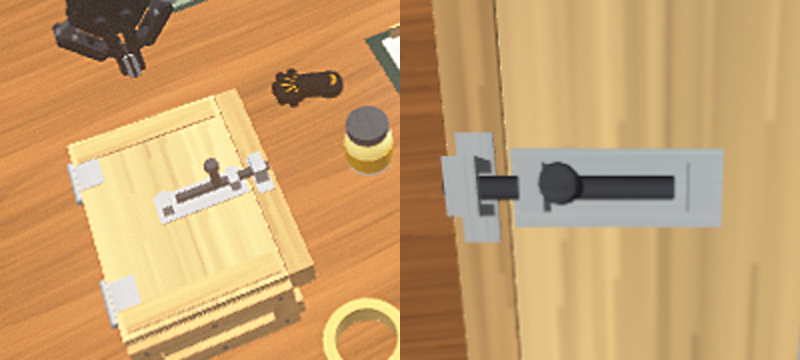

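The bolt has gone into the keeper and the knob is at the front guide, at crop (160,183) in the wrist half. I check the travel in numbers.

```bash
python3 - <<'E'
from lid import *
X=[]
for n,o in {"wrist":(80,91.5),"scene":(105.5,82)}.items():
    P=camera_params(n);u,v=np.round(proj(W(0,.04,.14),P)[0]).astype(int); u=int(np.clip(u,100,411)); v=int(np.clip(v,90,293)); uv=(u-100+o[0],v-90+o[1]); x=onz(uv,P,.159)[0]; print(n,x,"crate",R2.T@(x[:2]-cr),"travel",(R2.T@(x[:2]-[.5124,-.1975]))[1])
E
```

```text
wrist [ 0.51490379 -0.16829852  0.159     ] crate [-0.00244042  0.0562235 ] travel 0.02930730503546794
scene [ 0.51487463 -0.16748239  0.159     ] crate [-0.00254686  0.05703319] travel 0.03011699626179849
```

```bash
python3 - <<'E'
from lid import *
P=camera_params("wrist"); im=camera("wrist"); g=cv2.cvtColor(im,cv2.COLOR_RGB2GRAY).astype(int)
u,v=np.round(proj(W(0,.04,.14),P)[0]).astype(int); v=max(v,90); r0=v-90; c0=u-100
for row in range(r0+78,r0+108,3): print(row,g[row,c0+30:c0+145].tolist() if row%2 else "")
d=(g<75).astype(np.uint8); d[:r0+60]=0; d[r0+120:]=0; d[:,:c0+60]=0; d[:,c0+160:]=0
o=cv2.morphologyEx(d,cv2.MORPH_OPEN,cv2.getStructuringElement(cv2.MORPH_ELLIPSE,(15,15)))
ys,xs=np.nonzero(o); print("head px",len(xs),xs.min(),xs.max(),ys.min(),ys.max(),"c0,r0",c0,r0)
uv=((xs.min()+xs.max())/2,(ys.min()+ys.max())/2); x=onz(uv,P,.162)[0]; print(R2.T@(x[:2]-cr))
e=onz((c0+59.5,r0+94),P,.1075)[0]; print("lid edge crate y",R2.T@(e[:2]-cr), proj(W(0,.097,.1075),P)-[c0,r0])
E
```

```text
85 [179, 173, 175, 177, 177, 175, 165, 107, 150, 169, 166, 173, 176, 176, 175, 174, 166, 139, 147, 149, 151, 143, 128, 168, 185, 180, 177, 177, 176, 176, 177, 177, 176, 177, 177, 177, 177, 177, 177, 176, 176, 176, 176, 175, 176, 176, 176, 176, 175, 176, 175, 176, 175, 174, 175, 174, 175, 174, 175, 174, 175, 174, 174, 173, 173, 173, 173, 174, 174, 174, 174, 175, 174, 174, 174, 174, 174, 174, 174, 174, 174, 174, 174, 174, 175, 173, 174, 174, 174, 173, 174, 174, 174, 174, 174, 174, 174, 174, 174, 174, 174, 175, 174, 174, 175, 175, 175, 174, 175, 174, 175, 175, 175, 176, 176]
88 
91 [177, 176, 172, 175, 177, 175, 168, 121, 75, 76, 76, 76, 75, 76, 82, 121, 165, 133, 147, 148, 153, 150, 125, 135, 186, 183, 177, 177, 176, 175, 175, 174, 175, 175, 175, 175, 176, 176, 175, 176, 152, 74, 61, 66, 66, 66, 67, 67, 68, 66, 66, 65, 64, 59, 46, 58, 120, 166, 176, 176, 175, 175, 175, 175, 176, 175, 175, 175, 175, 174, 174, 174, 174, 174, 175, 176, 175, 175, 175, 175, 175, 175, 175, 175, 175, 175, 175, 175, 175, 175, 175, 175, 174, 175, 174, 175, 175, 175, 175, 175, 175, 175, 176, 175, 176, 175, 176, 
[... 1052 characters left out ...]
, 177, 173, 172, 176, 178, 175, 160, 95, 81, 94, 93, 100, 115, 114, 130, 168, 159, 128, 149, 151, 151, 135, 144, 194, 186, 180, 178, 178, 175, 174, 174, 175, 175, 175, 175, 175, 175, 175, 175, 149, 83, 78, 87, 137, 170, 143, 118, 114, 106, 117, 132, 153, 178, 178, 177, 177, 178, 178, 178, 178, 179, 178, 178, 178, 178, 178, 179, 178, 178, 179, 179, 179, 179, 179, 179, 178, 179, 178, 178, 178, 179, 179, 178, 178, 179, 178, 178, 179, 178, 179, 179, 179, 179, 179, 179, 179, 179, 179, 179, 179, 179, 179, 179, 179, 179, 179, 180, 179, 179, 180, 170, 153, 162]
112 
head px 336 200 221 89 108 c0,r0 130 7
[-0.00257752  0.05526919]
lid edge crate y [-0.00263657  0.08726042] [[50.23358539 91.4246118 ]]
```

The head sits about 38 mm from the lid's free edge (home: 37 mm) and the push ended on a hard stop, so the bolt is home. One last overall look before handing in.

```bash
python3 -m handwheel '[[-1,[-0.3,0,-0.5],[0,0,0]],[-1,[-0.3,0.3,-0.5],[0,0,0]],[-1,[0,0,0],[0,0,0]],[-1,[0,0,0],[0,0,0]]]'; python3 - <<'E'
from h import *
im=np.hstack([camera("scene")[60:370,0:420],camera("top")[60:370,80:460]]); cv2.imwrite("pics/end.png",im[...,::-1])
E
```

```text
time: 41.95
ee_pos: [0.3815, -0.2221, 0.3499]
tool_rot: [3.139, -0.002, -0.095]
ft_force: [0.3, -0.2, -1.0]
gripper_width: -0.0003
grip_force: 0.0
```

View pics/end.png

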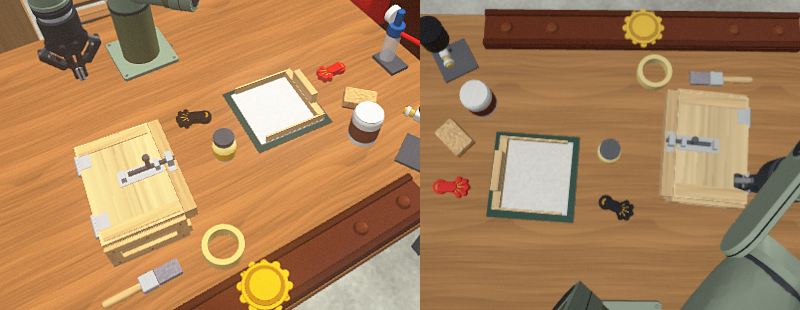

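The final view shows the lid shut with the bolt in its keeper at (160,158), and the empty tray flat on its mat. No gold palmettes are left on the bench, the other things are where they were, and the robot touches nothing.

```bash
python3 -c "
from cell import *
print(job_done())"
```

```text
the job is handed in; nothing more can be done
None
```

The job is handed in at 42 s: three bosses and two palmettes are in the crate, the empty tray is flat on its mat, the lid is shut and the bolt was then slid home to its stop.

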